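# Set up the timber-yard corner of a model railway

### The arm

A 7-joint arm with a two-finger parallel gripper is mounted at the origin on the work surface. World frame = base frame: x ahead of the robot, y to its left, z up, the work surface at z = 0. Lengths are in m, angles in rad, forces in N, time in s.
With the tool pointing down it reaches from about 0.4 to 0.85 m from the base axis. Payload 4.5 kg.
Tool frame: the origin (TCP) lies where the fingers leave the gripper's body, on its centre line; the fingertips stand 64 mm ahead of it and the grasp point (between the pads) lies 45 mm ahead of it; z points along the fingers, y is the direction in which the jaws open and shut (so a half turn about z gives the same grasp; the last joint's range is limited). The gripper opens to 88 mm and grips with 3 to 60 N. Pads are 18 mm wide; open, the fingers measure 123 mm over their backs; the gripper's body (75 mm by 187 mm) begins 45 mm behind the grasp point.
Start: joints at [1.316, 0.689, -0.195, 1.565, 0.157, 0.902, -0.215], TCP at [0.178, -0.599, 0.303] pointing down, gripper open.
Joint ranges: [-3.01, 3.01], [-0.46, 2.08], [-1.47, 1.51], [0.13, 2.56], [-1, 4.14], [0.04, 2.09], [-2.66, 2.66]. Speed limits (rad/s): [2.57, 2.57, 3.14, 3.14, 3.14, 3.14, 3.14].

### API

Orientations are given as a unit quaternion [x, y, z, w].
In Python, from plant import monitor, snapshot, workorder, finder gives the robot as it stands.
- The arm moves only by the tool carry_out, never from a script. Its argument "motion" is one flat list of numbers, 6 for each row, row after row: the shift along the tool's x, y, z in cm, then the turn, a rotation vector about the tool's x, y, z in rad. In form: [x, y, z, rx, ry, rz, x, y, z, rx, ry, rz, ...]. A call has 1 to 8 rows; each row shifts and turns the commanded pose from where the row before left it, along the tool's axes as they then stand; what a row does not reach is not made up. A row lasts 1/8 s, in which the tool goes at most 62.5 mm and 10.7 degrees, less where a joint would pass 70% of its speed; a pose out of reach is approached as far as the arm can. A call with a gripper value outside its range is refused whole. "hand" is the finger opening in cm, from 0 to 8.81, set as the call begins (left out, the last holds). The fingers move at their own pace and stop on an object; "grip_force" is the grip in N (left out, the last holds). Time passes only in rows, so rows that do not move let the fingers close. It gives the time, the measured TCP pose, the force and the opening at its end, in the units of the state.
- monitor.get_state(): the state, without advancing time (a new reading comes with each control period).
- snapshot(name): name is "scene" or "top"; returns a dict with "frame" (480x640x3 uint8, red, green, blue), "range_z" (480x640 float32, m along the optical axis (not along the pixel's ray), 0 where there is no reading), "fx", "fy", "cx", "cy" (pixels), "rvec" (rotation vector, rad) and "tvec" (3), from world to camera coordinates, as OpenCV has them. Camera axes: x right, y down, z forward; pixel columns grow to the right and rows downward; lengths in m; the calibration is good to about 2 mm. A picture is of the moment at which its call begins.
- workorder.finish_job(): hands the job in, once; it reports no verdict.
Trained networks look in a picture, given as the dict that the camera call returned (one of the last four; its "shot" number tells which), for a name from the list of things; names that differ only in an ending like _2 or _b are one class to them, and where a whole thing is asked for, a point or a joint stands for the part that bears it (a point fixed in the world has none). Each returns a list of dicts, best first, with "p" (0 to 1); they miss things now and then, are a little off and sometimes report something else, mostly with a low value. They report only what shows in the picture. A call takes as long as a camera call.
- finder.masks_of(picture, thing): "pixels" (480x640 bool, what is visible of it) and "extent" ([left, top, right, bottom] in pixels, round what is visible of it).
The state is a dict: "clock": time; "q": joint angles; "qd": joint speeds; "joint_torque": joint torques, N m; "tool_pos": TCP position; "eef_rot": TCP orientation; "contact_force": force on the tool from outside, world axes, zero at the start; "moment": the same for the moment, N m; "opening": opening from 0.0 (shut) to 1.0 (fully open).
Only numpy, scipy, OpenCV 4.12 (cv2) and the standard library are available. Lean on these libraries where they do the work, as an engineer would, in place of code of your own. Each camera call takes 0.05 s, during which the arm holds its last target. There are 200 camera calls.

### The job

Set up the timber yard of the model railway: stand the shed in the rectangle marked in the middle of the concrete slab, lined up with it, and the water tower in the marked circle next to it on the side towards the track, leaving the other circle empty. Put the flat wagon on the track midway between the two buffers, lined up with the rails, and then stand the crate, lined up, in the middle of the wagon's bed. Lay the log across the upper half of the two sloping skids, centred on them, and let it roll down to rest against the stop posts; do not disturb the paint bottle or the wire spool.

Things in the scene. Friction and masses are not known exactly. Their poses are not given: they have to be found in the camera images.
- track: fixed straight model track: plywood bed 180 x 64 x 8 mm, two thin steel rails flush in its flat top (a wagon stands 8 above the bench). A wooden buffer at each end, inner face 81 from the middle, 26 high. Origin: centre of the underside, on the bench; y along the rails, z up. It lies left or right of the slab, the log deck on the other side
- slab: fixed flat concrete-grey slab 220 x 80 x 4 mm, a black rectangle 78 x 56 marked at its middle (long way along y), a black circle of 48 diameter at each end, centred at y +80 and -80, x 0. Origin: centre of the underside, on the bench; y along its length, x across, z up
- deck: fixed log deck, 130 x 96 mm: two bars (skids, 10 wide, at y +-36, open between but for ties to 9 high) rising to own +x at 15 deg, tops at height 32 + x tan 15 for x -60..60; 48 high stop posts at the low end, faces at x -45. The log across both has its centre 11.4 above the tops, rolls to -x, rests at x -34, height 34. Origin: centre of the underside, on the bench; y across the slope, z up
- shed_mid (a point): model shed of planks with a grey gable roof, loose, 90 g nominal: 70 long x 48 wide (mm), vertical walls up to 40, ridge at 60. This point is its centre, 30 above its underside; own y along its length, z up; starts standing on the bench
- tower_mid (a point): model water tower, loose, 80 g nominal: a dark round tank of 36 diameter from 22 to 66 mm above its underside, on short legs and a round foot of 38 diameter, low cone on top, 76 high. This point is on its axis, 38 above its underside; z up. At the start it stands on the bench.
- log_mid (a point): log, a plain dark wooden cylinder, loose, 35 g nominal, 22 diameter x 100 long (mm), lying on the bench at the start. This point is its centre; its own y is the cylinder's axis (x and z turn as it rolls)
- wagon_mid (a point): flat railway wagon, loose, 120 g nominal: 110 long x 36 wide (mm), side frames from 10 to 20 above its underside (narrower, 24 wide, below), flat bed at 20, a 6 high, 4 thick lip at each end, 26 high in all. This point is its centre, 13 above its underside; own y along its length, z up; starts standing on the bench
- crate_mid (a point): small slatted wooden crate, loose, 40 g nominal, 42 long x 28 wide x 26 high (mm). This point is its centre, 13 above its underside. On the wagon's bed this point is 20 above the wagon's own point, its length along the wagon's length; own y along its length, z up; starts standing on the bench
- paint: grey paint bottle with a paper label, standing to the right of the work (seen from the robot), 42 diameter x 115 high (mm), a bystander: leave alone. Origin: centre of its underside
- spool: blue spool of copper wire lying flat to the left of the work (seen from the robot), 58 diameter x 24 high (mm), a bystander: leave alone. Origin: centre of its underside

How it is judged:
By the outcome, as a careful person would: the job done as asked, in the order asked, and still so for the second after the job is handed in, with the robot touching nothing.
It also fails if it takes over 128 s, if anything falls off the work surface, if the arm or the gripper's body presses on something with over 40 N, if the wrist force passes 120 N, or if a joint passes its speed limit or range.

## Working session

There is one attempt and no reset: what is moved stays moved. The work goes in short steps, Python scripts to look and compute and a tool call to move; the robot and the scene stay as the last step left them, time stands still between calls to the robot, and variables do not carry over. Pictures are saved under pics/ and viewed, about 12 in all and at most 16, crops included, and the job is handed in when it is done.

Besides the shell and the picture viewer there is one more tool, called by a JSON object that holds its "method" and its "body". carry_out: Moves the arm, as the interface text tells. Its arguments: {"type":"object","properties":{"motion":{"type":"array"},"hand":{"type":"number"},"grip_force":{"type":"number"}},"required":["motion"]}

```bash
ls; mkdir -p pics; python3 - <<'E'
from plant import monitor, snapshot
import cv2
s=monitor.get_state(); print({k:s[k] for k in('clock','tool_pos','eef_rot','opening','contact_force')})
for n in('scene','top'):
    p=snapshot(n); cv2.imwrite(f'pics/{n}0.png',p['frame'][:,:,::-1]); print(n,p['fx'],p['rvec'],p['tvec'],p['shot'])
E
```

```text
pics
{'clock': 0.0, 'tool_pos': array([ 0.1777967 , -0.59863956,  0.30193134]), 'eef_rot': array([ 9.89588142e-01,  1.43925289e-01, -1.89723633e-04, -8.85606799e-04]), 'opening': 1.00091557548393, 'contact_force': array([ 0.18844676, -0.07401852,  1.21394376])}
scene 524.8848039435464 [ 1.76738401  1.36706869 -0.77058449] [-0.14459776 -0.22204664  1.66475986] 1
top 614.967963377753 [ 2.16868095 -2.22170722  0.07151347] [0.02026071 0.51684432 1.49332516] 2
```

View pics/scene0.png

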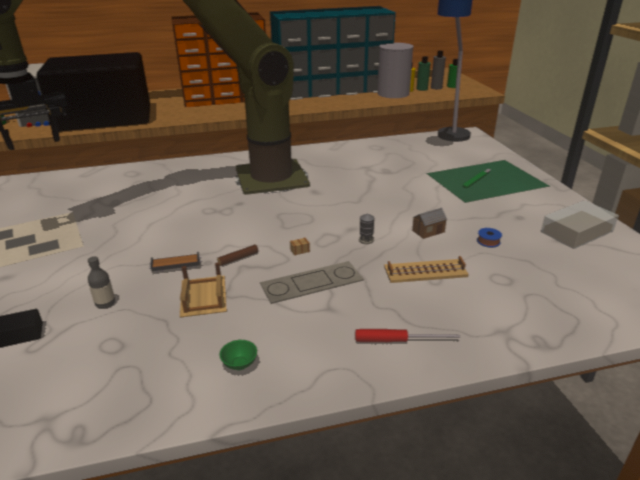

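View pics/top0.png

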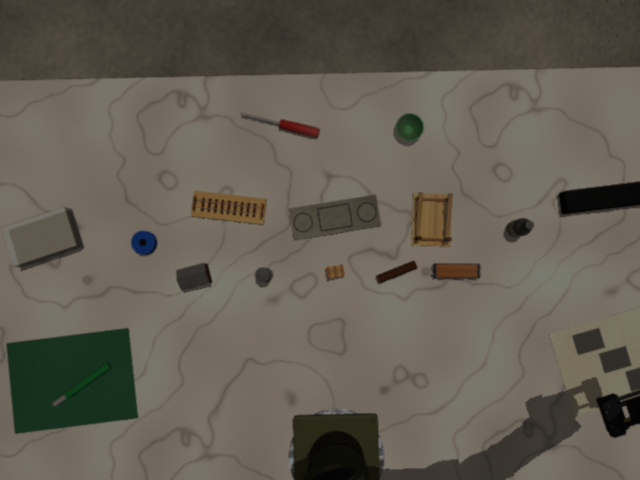

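The scene view shows everything on the marble bench. In the top view (up = +x, left = +y), the track is at (229,207), slab (335,216), deck (432,219), shed (194,277), tower (263,276), crate (334,272), log (396,271), wagon (456,271), spool (144,242) and paint bottle (518,228).

```bash
cat > h.py <<'E'
from plant import monitor, snapshot, workorder, finder
import cv2, numpy as np
def cam(p):
    R=cv2.Rodrigues(np.array(p['rvec']))[0]; K=np.array([[p['fx'],0,p['cx']],[0,p['fy'],p['cy']],[0,0,1]]); return K,R,np.array(p['tvec'])
def cloud(p,mask):
    K,R,t=cam(p); v,u=np.nonzero(mask&(p['range_z']>0)); z=p['range_z'][v,u]
    c=np.c_[(u-p['cx'])/p['fx']*z,(v-p['cy'])/p['fy']*z,z]; return (c-t)@R
def ray(p,uv,z):   # pixels -> world at height z
    K,R,t=cam(p); uv=np.atleast_2d(uv).astype(float); d=np.c_[(uv-[p['cx'],p['cy']])/[p['fx'],p['fy']],np.ones(len(uv))]@R
    o=-R.T@t; return (o+d*((z-o[2])/d[:,2])[:,None])[:,:2]
def proj(p,X):
    return cv2.projectPoints(np.atleast_2d(X).astype(float),np.array(p['rvec']),np.array(p['tvec']),cam(p)[0],None)[0][:,0]
def rect(xy):
    """centre, long yaw (dir of long side, deg from world y, i.e. own y along length), long, short"""
    (c,(w,h),a)=cv2.minAreaRect((xy*1000).astype(np.float32))
    if w<h: w,h,a=h,w,a+90
    yaw=(a-90+90)%180-90
    return np.round(c,1),round(yaw,1),round(w,1),round(h,1)
E
python3 - <<'E'
from h import *
for n in('top','scene'):
    p=snapshot(n)
    for t in['track','slab','deck','shed_mid','tower_mid','log_mid','wagon_mid','crate_mid','paint','spool']:
        r=finder.masks_of(p,t)
        if not r: print(n,t,'none');continue
        m=r[0]['pixels']; c=cloud(p,m); z=c[:,2]
        print(n,t,round(r[0]['p'],2),len(r),r[0]['extent'],m.sum(),'med',np.round(np.median(c,0)*1000,1),'z',np.round(np.percentile(z,[2,50,98])*1000,1),rect(c[:,:2]))
E
```

```text
top track 0.65 3 [285.1, 195.7, 383.8, 243.6] 2852 med [584.5 -11.1   4.5] z [-2.8  4.5 11.5] (array([585.1, -11.4]), 7.7, 220.0, 81.2)
top slab 0.66 1 [285.4, 195.1, 379.9, 241.5] 2876 med [584.4 -11.8   4.4] z [-2.9  4.4 11.5] (array([584.5, -13.1]), 7.6, 222.0, 83.9)
top deck 0.87 1 [410.4, 192.5, 449.5, 247.6] 2024 med [ 573.2 -251.2    5.1] z [-3.   5.1 46.9] (array([ 573.5, -252. ]), 86.2, 130.6, 97.3)
top shed_mid 0.89 1 [175.5, 263.0, 211.5, 285.3] 686 med [447.6 330.8  49.9] z [ 9.  49.9 63.7] (array([448.2, 333.8]), 11.3, 72.4, 54.7)
top tower_mid 0.76 1 [253.1, 267.1, 270.3, 280.7] 233 med [446.5 160.8  68.5] z [-1.2 68.5 78.2] (array([448.5, 168. ]), -1.4, 44.0, 37.0)
top log_mid 0.72 1 [376.6, 262.0, 413.5, 280.8] 362 med [ 446.  -159.4   20.1] z [ 6.  20.1 27.9] (array([ 445.9, -161.8]), 21.2, 105.8, 22.3)
top wagon_mid 0.92 1 [431.9, 266.0, 483.1, 279.7] 677 med [ 444.7 -307.2   21.2] z [13.8 21.2 29.7] (array([ 445.5, -305.3]), -1.4, 112.3, 34.4)
top crate_mid 0.61 1 [324.0, 262.9, 344.3, 280.5] 165 med [449.9  -7.7  26.3] z [19.9 26.3 31.8] (array([450. ,  -8.2]), 9.
[... 906 characters left out ...]
.3, 257.9, 267.3] 372 med [ 454.4 -163.9   16.7] z [ 3.6 16.7 23.2] (array([ 451.2, -179.6]), 41.7, 149.2, 76.7)
scene wagon_mid 0.58 1 [146.2, 251.8, 204.0, 271.7] 644 med [ 453.6 -307.1   19.4] z [-0.5 19.4 26.3] (array([ 437.4, -299.8]), -38.0, 129.7, 117.8)
scene crate_mid 0.66 1 [290.9, 235.3, 312.4, 258.8] 301 med [461.8 -10.5  19. ] z [-0.8 19.  28.3] (array([432.9,  -5.7]), 89.9, 76.9, 55.0)
scene paint 0.94 1 [91.0, 256.5, 115.9, 309.6] 985 med [ 560.3 -454.5   54.8] z [-1.000e-01  5.480e+01  1.151e+02] (array([ 455.9, -479.9]), -75.3, 238.3, 45.0)
scene spool 0.75 1 [477.6, 228.7, 502.6, 247.9] 384 med [544.7 449.9  22.3] z [ 0.7 22.3 26.3] (array([535.9, 455.5]), 56.7, 60.3, 55.6)
```

```bash
cat >> h.py <<'E'
from scipy.optimize import minimize
def box(L,W,z0,z1): return np.array([[x,y,z] for x in(-W/2,W/2) for y in(-L/2,L/2) for z in(z0,z1)])
_a=np.linspace(0,2*np.pi,24,endpoint=False)
def cyl(d,z0,z1): return np.array([[d/2*np.cos(a),d/2*np.sin(a),z] for a in _a for z in(z0,z1)])
M={'slab':[box(220,80,0,4)],'track':[box(180,64,0,8)],
 'shed_mid':[np.r_[box(70,48,0,40),[[0,35,60],[0,-35,60]]]],
 'tower_mid':[cyl(38,0,5),cyl(36,22,66),np.r_[cyl(36,66,67),[[0,0,76]]],cyl(28,0,30)],
 'log_mid':[np.array([[11*np.cos(a),y,11+11*np.sin(a)] for a in _a for y in(-50,50)])],
 'wagon_mid':[box(110,36,10,20),box(110,36,20,26)[[0,1,4,5]],box(110,24,0,10)],
 'crate_mid':[box(42,28,0,26)],'paint':[cyl(42,0,80),cyl(18,80,115)],'spool':[cyl(58,0,24)],'deck':[box(96,130,0,8)]}
S=8
def render(p,t,q,off,z0=0):
    img=np.zeros((480,640),np.uint8)
    img=np.zeros(((off[3]-off[1])*S,(off[2]-off[0])*S),np.uint8)
    c,s=np.cos(q[2]),np.sin(q[2]); R=np.array([[c,-s,0],[s,c,0],[0,0,1]])
    for m in M[t]:
        uv=proj(p,(m@R.T+[q[0],q[1],z0])/1000)
        h=cv2.convexHull(((uv-off[:2]+.5)*S).astype(np.float32))
        cv2.fillConvexPoly(img,np.round(h*16).astype(np.int32),1,cv2.LINE_8,4)
    return img
def fit(views,t,q0,z0=0,yaw=True):
    """views: [(picture,mask)]; q=(x,y mm,yaw rad)"""
    pre=[]
    for p,m in views:
        v,u=np.nonzero(m); off=[u.min()-12,v.min()-12,u.max()+13,v.max()+13]
        off=[max(off[0],0),max(off[1],0),min(off[2],640),min(off[3],480)]
        mm=cv2.resize(m[off[1]:off[3],off[0]:off[2]].astype(np.float32),None,fx=S,fy=S,interpolation=cv2.INTER_LINEAR)>.5
        pre.append((p,mm,off))
    def cost(d):
        q=[q0[0]+d[0],q0[1]+d[1],q0[2]+(d[2]/40 if yaw else 0)]; e=0
        for p,mm,off in pre:
            r=render(p,t,q,off,z0)>0; e+=1-(r&mm).sum()/(r|mm).sum()
        return e/len(pre)
    n=3 if yaw else 2; s0=np.vstack([np.zeros(n),3*np.eye(n)])
    r=minimize(cost,np.zeros(n),method='Nelder-Mead',options=dict(initial_simplex=s0,xatol=.05,fatol=1e-4))
    d=list(r.x)+[0]*(3-n)
    return np.array([q0[0]+d[0],q0[1]+d[1],q0[2]+d[2]/40]),r.fun
def mask(p,t,near=None):
    r=finder.masks_of(p,t)
    if near is not None: r=[k for k in r if np.hypot(*(np.median(cloud(p,k['pixels'])[:,:2]*1000,0)-near[:2]))<50]
    return r[0]['pixels'] if r else None
def where(t,q0,z0=0,yaw=True,shots=None,verbose=True):
    out=[];vs=[]
    for n in('top','scene'):
        p=shots[n]; m=mask(p,t,q0)
        if m is None: print(t,n,'none'); continue
        vs.append((p,m))
        if verbose: out.append(fit([(p,m)],t,q0,z0,yaw))
    out.append(fit(vs,t,q0,z0,yaw))
    f=lambda o:f"({o[0][0]:.1f} {o[0][1]:.1f} {np.degrees(o[0][2]):.1f}; iouerr {o[1]:.2f})"
    print(t,*map(f,out)); return out[-1][0]
def draw(img,p,t,q,z0=0,k=1,off=(0,0)):
    c,s=np.cos(q[2]),np.sin(q[2]); R=np.array([[c,-s,0],[s,c,0],[0,0,1]])
    for m in M[t]:
        h=cv2.convexHull(((proj(p,(m@R.T+[q[0],q[1],z0])/1000)-off+.5)*k).astype(np.float32))
        cv2.polylines(img,[np.round(h*16).astype(np.int32)],True,(0,255,0),1,cv2.LINE_AA,4)
E
python3 - <<'E'
from h import *
import json
r=np.radians
Q={'slab':[584.5,-13,r(7.6)],'track':[605,253,r(-5)],'deck':[573.5,-252,r(-3.8)],'shed_mid':[448,333,r(11.3)],'tower_mid':[449,163,0],'log_mid':[446,-162,r(21)],'wagon_mid':[445,-305,r(-1.4)],'crate_mid':[450,-8,r(9.9)],'paint':[544,-452,0],'spool':[532,456,0]}
sh={n:snapshot(n) for n in('top','scene')}
for t in Q: Q[t]=list(where(t,Q[t],yaw=t not in('tower_mid','paint','spool'),shots=sh))
json.dump(Q,open('q0.json','w'))
p=sh['top']; k=2.2; o=(130,170)
im=cv2.resize(p['frame'][170:300,130:490,::-1],None,fx=k,fy=k,interpolation=cv2.INTER_CUBIC)
p2=sh['scene']; o2=(140,190); im2=cv2.resize(p2['frame'][190:325,140:500,::-1],None,fx=k,fy=k,interpolation=cv2.INTER_CUBIC)
for t in Q: draw(im,p,t,Q[t],0,k,o); draw(im2,p2,t,Q[t],0,k,o2)
cv2.imwrite('pics/fit0.png',np.vstack([im,im2]))
m=mask(p,'deck'); c=cloud(p,m)*1000; q=Q['deck']; d=c[:,:2]-q[:2]; x=d@[np.cos(q[2]),np.sin(q[2])]; y=d@[-np.sin(q[2]),np.cos(q[2])]
for a in range(-60,61,15):
    s=(abs(x-a)<6)&(abs(abs(y)-36)<4); print(a,np.round(np.percentile(c[s,2],[10,50,90])), end=' ')
E
```

```text
slab (585.7 -11.1 8.0; iouerr 0.06) (584.1 -12.2 8.6; iouerr 0.05) (584.8 -11.8 8.2; iouerr 0.05)
track (616.0 250.6 -7.3; iouerr 0.03) (614.9 250.0 -8.1; iouerr 0.06) (615.7 250.3 -7.7; iouerr 0.05)
deck (573.6 -251.8 -4.2; iouerr 0.03) (573.5 -252.6 -3.8; iouerr 0.12) (573.4 -252.1 -4.1; iouerr 0.08)
shed_mid (446.6 334.4 13.6; iouerr 0.07) (444.5 333.5 12.6; iouerr 0.04) (445.7 334.1 13.0; iouerr 0.06)
tower_mid (447.0 164.5 0.0; iouerr 0.06) (446.1 162.6 0.0; iouerr 0.08) (446.8 163.5 0.0; iouerr 0.09)
log_mid (446.4 -159.1 19.9; iouerr 0.10) (444.8 -159.0 22.0; iouerr 0.12) (445.9 -159.3 20.5; iouerr 0.12)
wagon_mid (445.5 -304.2 -1.3; iouerr 0.07) (441.7 -307.2 1.4; iouerr 0.25) (445.5 -306.4 -1.3; iouerr 0.17)
crate_mid (451.0 -8.6 10.4; iouerr 0.08) (450.1 -10.5 6.5; iouerr 0.07) (450.9 -9.3 9.8; iouerr 0.09)
paint (545.4 -456.4 0.0; iouerr 0.11) (543.1 -459.0 0.0; iouerr 0.10) (545.6 -458.1 0.0; iouerr 0.11)
spool (532.1 457.8 0.0; iouerr 0.06) (532.5 456.0 0.0; iouerr 0.05) (532.0 456.9 0.0; iouerr 0.06)
-60 [ 1. 14. 20.] -45 [19. 42. 51.] -30 [19. 24. 27.] -15 [ 2. 29. 32.] 0 [ 1. 31. 36.] 15 [ 7. 35. 40.] 30 [ 2. 39. 44.] 45 [ 2. 43. 48.] 60 [-0. 42. 48.]
```

View pics/fit0.png

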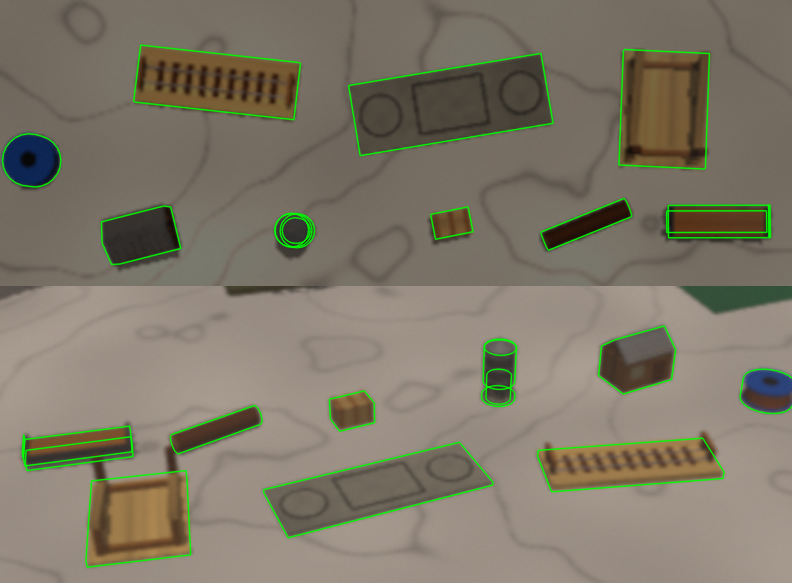

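The fits (green) sit well on all things in both views: track, slab and deck outlines match, and the deck's posts face the robot (low end at −x). Next I need a small helper that works out moves in tool axes.

```bash
cat > go.py <<'E'
import sys; from h import *; from scipy.spatial.transform import Rotation as Ro
s=monitor.get_state(); R=Ro.from_quat(s['eef_rot']).as_matrix(); P=np.array(s['tool_pos'])*1000; th=np.degrees(np.arctan2(R[1,0],R[0,0]))
print('t %.1f P %s th %.1f tilt %s open %.3f F %s q7 %.2f'%(s['clock'],np.round(P,1),th,np.round(R[:2,2],4),s['opening'],np.round(s['contact_force'],1),s['q'][6]))
a=[float(v) for v in sys.argv[1:]]
for i in range(0,len(a),4):
    T=np.array(a[i:i+3]); d=(th-a[i+3]+180)%360-180; th=a[i+3]; c,n=np.cos(np.radians(th)),np.sin(np.radians(th))
    w=T-P; P=T; v=np.array([c*w[0]+n*w[1],n*w[0]-c*w[1],-w[2]])/10; k=max(1,int(np.ceil(np.linalg.norm(v)/5)))
    print('turn',round(np.radians(d),3),'then shift cm',np.round(v,2),'in',k,'rows of',np.round(v/k,2))
E
python3 go.py 450 -100 300 16.6  450 -100 300 103 445.7 334.1 200 103 445.7 334.1 75 103
```

```text
t 2.4 P [ 178.  -599.1  302.7] th 16.5 tilt [ 0.     -0.0001] open 1.000 F [-0.1 -0.2 -0.3] q7 -0.22
turn -0.001 then shift cm [ 40.32 -40.06   0.27] in 12 rows of [ 3.36 -3.34  0.02]
turn -1.508 then shift cm [ 0.  0. -0.] in 1 rows of [ 0.  0. -0.]
turn 0.0 then shift cm [42.39  9.35 10.  ] in 9 rows of [4.71 1.04 1.11]
turn 0.0 then shift cm [ 0.   0.  12.5] in 3 rows of [0.   0.   4.17]
```

{"method": "carry_out", "body": {"motion": [3.36,-3.34,0,0,0,0,3.36,-3.34,0,0,0,0,3.36,-3.34,0,0,0,0,3.36,-3.34,0,0,0,0,3.36,-3.34,0,0,0,0,3.36,-3.34,0,0,0,0], "hand": 8.8}}

```text
clock: 3.1
tool_pos: [0.315, -0.3484, 0.303]
eef_rot: [0.99, 0.144, 0.0, 0.0]
contact_force: [0.7, -0.1, 0.2]
opening: 0.996
```

{"method": "carry_out", "body": {"motion": [3.36,-3.34,0,0,0,0,3.36,-3.34,0,0,0,0,3.36,-3.34,0,0,0,0,3.36,-3.34,0,0,0,0,3.36,-3.34,0,0,0,0,3.36,-3.34,0,0,0,0]}}

```text
clock: 3.85
tool_pos: [0.4512, -0.0987, 0.3029]
eef_rot: [0.99, 0.144, 0.0, 0.0]
contact_force: [0.2, 0.3, 0.2]
opening: 0.999
```

{"method": "carry_out", "body": {"motion": [0,0,0,0,0,-0.151,0,0,0,0,0,-0.151,0,0,0,0,0,-0.151,0,0,0,0,0,-0.151,0,0,0,0,0,-0.151]}}

```text
clock: 4.47
tool_pos: [0.4505, -0.1001, 0.3029]
eef_rot: [0.866, 0.501, 0.0, 0.0]
contact_force: [-0.2, -0.8, -0.3]
opening: 0.995
```

{"method": "carry_out", "body": {"motion": [0,0,0,0,0,-0.151,0,0,0,0,0,-0.151,0,0,0,0,0,-0.151,0,0,0,0,0,-0.151,0,0,0,0,0,-0.151]}}

```text
clock: 5.1
tool_pos: [0.4505, -0.1002, 0.3029]
eef_rot: [0.62, 0.784, 0.0, 0.0]
contact_force: [-0.2, 0.0, 0.3]
opening: 1.002
```

{"method": "carry_out", "body": {"motion": [4.24,0.94,1,0,0,0,4.24,0.94,1,0,0,0,4.24,0.94,1,0,0,0,4.24,0.94,1,0,0,0,4.24,0.94,1,0,0,0]}}

```text
clock: 5.72
tool_pos: [0.4484, 0.1184, 0.2525]
eef_rot: [0.622, 0.783, 0.0, 0.0]
contact_force: [0.3, -0.1, 0.3]
opening: 0.997
```

{"method": "carry_out", "body": {"motion": [4.24,0.94,1,0,0,0,4.24,0.94,1,0,0,0,4.24,0.94,1,0,0,0,4.24,0.94,1,0,0,0,4.24,0.94,1,0,0,0,0,0,0,0,0,0]}}

```text
clock: 6.48
tool_pos: [0.4449, 0.3386, 0.2024]
eef_rot: [0.62, 0.785, 0.001, -0.001]
contact_force: [-0.4, -0.1, -0.1]
opening: 0.999
```

```bash
python3 go.py 445.7 334.1 125 103 445.7 334.1 75 103
```

```text
t 6.5 P [444.9 338.6 202.4] th 103.4 tilt [-0.0004  0.0038] open 0.999 F [-0.4 -0.1 -0.1] q7 -0.98
turn 0.006 then shift cm [-0.46 -0.02  7.74] in 2 rows of [-0.23 -0.01  3.87]
turn 0.0 then shift cm [0. 0. 5.] in 1 rows of [0. 0. 5.]
```

{"method": "carry_out", "body": {"motion": [-0.1,0,3,0,0,0,0,0,3,0,0,0,0,0,0,0,0,0,0,0,0,0,0,0]}}

```text
clock: 6.98
tool_pos: [0.4468, 0.333, 0.1436]
eef_rot: [0.622, 0.783, 0.0, 0.0]
contact_force: [0.1, -0.0, 0.4]
opening: 1.004
```

```bash
python3 go.py 445.7 334.1 75 103
```

```text
t 7.0 P [446.8 333.  143.6] th 103.0 tilt [0.0009 0.0004] open 1.004 F [ 0.1 -0.   0.4] q7 -1.03
turn 0.0 then shift cm [ 0.13 -0.09  6.86] in 2 rows of [ 0.07 -0.04  3.43]
```

{"method": "carry_out", "body": {"motion": [0.1,-0.1,2.3,0,0,0,0,0,2.3,0,0,0,0,0,2.2,0,0,0,0,0,0,0,0,0,0,0,0,0,0,0]}}

```text
clock: 7.6
tool_pos: [0.4458, 0.3344, 0.0761]
eef_rot: [0.622, 0.783, 0.001, 0.0]
contact_force: [-0.3, -0.3, -0.4]
opening: 0.998
```

{"method": "carry_out", "body": {"motion": [0,0,0,0,0,0,0,0,0,0,0,0,0,0,0,0,0,0,0,0,0,0,0,0,0,0,0,0,0,0,0,0,0,0,0,0], "hand": 3, "grip_force": 12}}

```text
clock: 8.35
tool_pos: [0.4452, 0.334, 0.0748]
eef_rot: [0.622, 0.783, 0.0, 0.0]
contact_force: [-1.0, -0.2, 1.9]
opening: 0.544
```

{"method": "carry_out", "body": {"motion": [0,0,-1,0,0,0,0,0,-3,0,0,0,0,0,-4,0,0,0,0,0,-4,0,0,0,0,0,0,0,0,0,0,0,0,0,0,0]}}

```text
clock: 9.1
tool_pos: [0.4449, 0.3334, 0.1944]
eef_rot: [0.622, 0.783, -0.0, 0.0]
contact_force: [0.2, -0.9, -0.8]
opening: 0.543
```

```bash
python3 go.py; python3 - <<'E'
from h import *
sh={n:snapshot(n) for n in('top','scene')}
im=[cv2.resize(sh[n]['frame'][y:y+110,x:x+150,::-1],None,fx=2.6,fy=2.6,interpolation=cv2.INTER_CUBIC) for n,x,y in(('top',130,210),('scene',360,150))]
cv2.imwrite('pics/shed1.png',np.hstack(im))
E
```

```text
t 9.1 P [444.9 333.4 194.4] th 103.1 tilt [-0.0004 -0.0009] open 0.543 F [ 0.2 -0.9 -0.8] q7 -0.99
```

View pics/shed1.png

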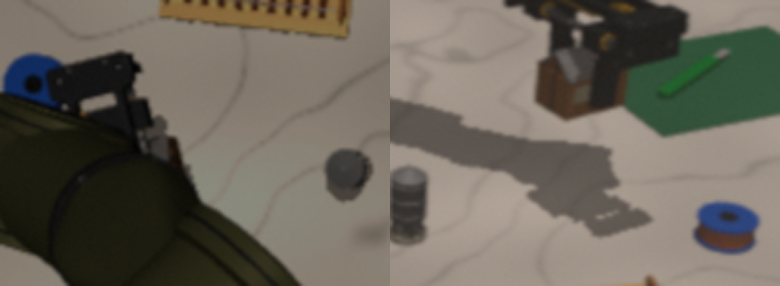

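Left: gripper hides most of the shed (held at about (165,135)), tower at (347,170). Right: the shed hangs upright between the fingers at (580,80). Opening 47.8 mm agrees with the 48 mm width.

```bash
python3 go.py 584.8 -11.8 180 98.2 584.8 -11.8 85 98.2
```

```text
t 9.2 P [444.6 333.2 193.6] th 103.1 tilt [-0.0016 -0.002 ] open 0.544 F [ 1.6  0.2 -0.7] q7 -0.99
turn 0.085 then shift cm [-36.15   8.95   1.36] in 8 rows of [-4.52  1.12  0.17]
turn 0.0 then shift cm [0.  0.  9.5] in 2 rows of [0.   0.   4.75]
```

{"method": "carry_out", "body": {"motion": [0,0,0,0,0,0.085,-1.8,0.45,0.1,0,0,0,-3.6,0.9,0.2,0,0,0,-3.6,0.9,0.2,0,0,0,-3.6,0.9,0.2,0,0,0,-3.6,0.9,0.2,0,0,0,-3.6,0.9,0.2,0,0,0]}}

```text
clock: 10.07
tool_pos: [0.5225, 0.142, 0.1828]
eef_rot: [0.655, 0.756, -0.001, 0.0]
contact_force: [0.4, 0.1, -1.1]
opening: 0.545
```

{"method": "carry_out", "body": {"motion": [-3.6,0.9,0.2,0,0,0,-3.6,0.9,0.2,0,0,0,-3.6,0.9,0,0,0,0,-3.6,0.9,0,0,0,0,-1.95,0.4,0,0,0,0,0,0,0,0,0,0,0,0,0,0,0,0,0,0,0,0,0,0]}}

```text
clock: 11.08
tool_pos: [0.5848, -0.0091, 0.1798]
eef_rot: [0.654, 0.757, 0.0, -0.0]
contact_force: [0.2, 1.3, -0.4]
opening: 0.544
```

```bash
python3 go.py 584.8 -11.8 85 98.2 584.8 -11.8 79 98.2
```

```text
t 11.1 P [584.8  -9.1 179.8] th 98.4 tilt [-0.0003  0.001 ] open 0.544 F [ 0.2  1.3 -0.4] q7 -0.45
turn 0.003 then shift cm [-0.27 -0.04  9.48] in 2 rows of [-0.14 -0.02  4.74]
turn 0.0 then shift cm [0.  0.  0.6] in 1 rows of [0.  0.  0.6]
```

{"method": "carry_out", "body": {"motion": [0,0,3,0,0,0,0,0,3,0,0,0,0,0,2.5,0,0,0,0,0,0,0,0,0,0,0,0,0,0,0]}}

```text
clock: 11.7
tool_pos: [0.5857, -0.0102, 0.0956]
eef_rot: [0.654, 0.756, 0.001, 0.0]
contact_force: [0.1, -0.1, -1.1]
opening: 0.545
```

```bash
python3 go.py 584.8 -11.8 79 98.2
```

```text
t 11.7 P [585.7 -10.2  95.6] th 98.3 tilt [0.0012 0.0005] open 0.545 F [ 0.1 -0.1 -1.1] q7 -0.53
turn 0.001 then shift cm [-0.15 -0.11  1.66] in 1 rows of [-0.15 -0.11  1.66]
```

{"method": "carry_out", "body": {"motion": [-0.15,-0.1,0.8,0,0,0,0,0,0.5,0,0,0,0,0,0,0,0,0,0,0,0,0,0,0]}}

```text
clock: 12.2
tool_pos: [0.5846, -0.0127, 0.0818]
eef_rot: [0.655, 0.756, 0.0, 0.0]
contact_force: [0.3, 0.5, -0.7]
opening: 0.549
```

```bash
python3 go.py 584.8 -11.8 79 98.2; python3 - <<'E'
from h import *
r=np.radians
sh={n:snapshot(n) for n in('top','scene')}
for n in sh:
    m=mask(sh[n],'shed_mid',[585,-12]); print(n, None if m is None else (m.sum(),fit([(sh[n],m)],'shed_mid',[585,-12,r(8)],5)))
k=4;im=[];q=[584.8,-11.8,r(8.2)]
for n,x,y in(('top',270,170),('scene',245,225)):
    i=cv2.resize(sh[n]['frame'][y:y+90,x:x+100+20*0,::-1],None,fx=k,fy=k,interpolation=cv2.INTER_CUBIC); draw(i,sh[n],'slab',q,0,k,(x,y)); draw(i,sh[n],'shed_mid',q,5,k,(x,y)); im.append(i)
cv2.imwrite('pics/shed2.png',np.hstack(im))
E
```

```text
t 12.2 P [584.6 -12.7  81.8] th 98.2 tilt [0.0003 0.    ] open 0.549 F [ 0.3  0.5 -0.7] q7 -0.54
turn -0.0 then shift cm [0.09 0.04 0.28] in 1 rows of [0.09 0.04 0.28]
top None
scene (np.int64(486), (array([ 5.81567063e+02, -1.35149358e+01,  1.25150413e-01]), np.float64(0.531952198588105)))
```

View pics/shed2.png

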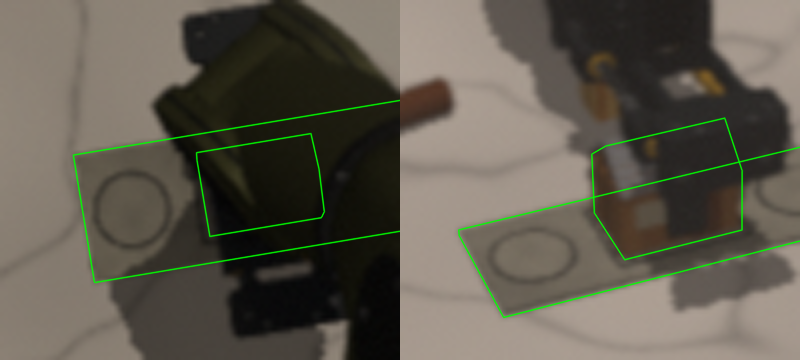

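The shed hangs just above the slab, and its visible lower edge (625,260)–(740,230) lies on the predicted outline. Time to lower, release and rise.

{"method": "carry_out", "body": {"motion": [0.05,0.02,0.15,0,0,0,0,0,0.12,0,0,0,0,0,0,0,0,0]}}

```text
clock: 12.78
tool_pos: [0.5845, -0.0122, 0.0789]
eef_rot: [0.655, 0.756, -0.0, -0.0]
contact_force: [-0.2, 0.1, -1.1]
opening: 0.542
```

{"method": "carry_out", "body": {"motion": [0,0,0,0,0,0,0,0,0,0,0,0,0,0,0,0,0,0,0,0,0,0,0,0,0,0,0,0,0,0], "hand": 7.5}}

```text
clock: 13.4
tool_pos: [0.5846, -0.0122, 0.079]
eef_rot: [0.655, 0.756, -0.0, 0.0]
contact_force: [0.3, 0.6, -1.0]
opening: 0.854
```

{"method": "carry_out", "body": {"motion": [0,0,-1,0,0,0,0,0,-3,0,0,0,0,0,-4,0,0,0,0,0,-4,0,0,0,0,0,0,0,0,0]}}

```text
clock: 14.02
tool_pos: [0.5864, -0.0119, 0.2027]
eef_rot: [0.655, 0.756, 0.003, 0.002]
contact_force: [-0.5, -0.4, -0.3]
opening: 0.849
```

```bash
python3 go.py 446.8 163.5 180 98.2 446.8 163.5 84 98.2
```

```text
t 14.0 P [586.4 -11.9 202.7] th 98.2 tilt [0.0068 0.0007] open 0.849 F [-0.5 -0.4 -0.3] q7 -0.43
turn -0.0 then shift cm [ 19.35 -11.31   2.27] in 5 rows of [ 3.87 -2.26  0.45]
turn 0.0 then shift cm [0.  0.  9.6] in 2 rows of [0.  0.  4.8]
```

{"method": "carry_out", "body": {"motion": [2.8,-1.6,0.3,0,0,0,4.1,-2.4,0.5,0,0,0,4.1,-2.4,0.5,0,0,0,4.1,-2.4,0.5,0,0,0,2.8,-1.6,0.4,0,0,0,1.45,-0.91,0,0,0,0,0,0,0,0,0,0,0,0,0,0,0,0]}}

```text
clock: 15.02
tool_pos: [0.4456, 0.1623, 0.1768]
eef_rot: [0.655, 0.755, -0.0, 0.0]
contact_force: [0.1, 0.3, -0.0]
opening: 0.85
```

```bash
python3 - <<'E'
from h import *
r=np.radians
sh={n:snapshot(n) for n in('top','scene')}
where('shed_mid',[585,-12,r(8)],4,shots=sh)
where('slab',[585,-12,r(8)],0,shots=sh)
where('tower_mid',[447,163,0],0,False,shots=sh)
E
python3 go.py 446.5 163.5 84 98.2
```

```text
shed_mid (586.7 -12.2 11.0; iouerr 0.08) (584.2 -13.3 9.1; iouerr 0.04) (585.0 -13.0 8.9; iouerr 0.07)
slab (584.8 -11.1 7.6; iouerr 0.24) (584.7 -12.3 8.0; iouerr 0.32) (584.9 -11.8 7.8; iouerr 0.28)
tower_mid top none
tower_mid (445.4 162.7 0.0; iouerr 0.06) (445.4 162.7 0.0; iouerr 0.06)
t 15.4 P [445.3 162.9 177. ] th 98.2 tilt [ 0.0001 -0.0001] open 0.853 F [0.1 0.9 0.5] q7 -0.94
turn -0.001 then shift cm [0.04 0.13 9.3 ] in 2 rows of [0.02 0.07 4.65]
```

Shed is within about 1 mm and 1° of the slab's middle. Next the tower.

{"method": "carry_out", "body": {"motion": [0,0.1,3,0,0,0,0,0,3,0,0,0,0,0,2,0,0,0,0,0,1.3,0,0,0,0,0,0,0,0,0,0,0,0,0,0,0]}}

```text
clock: 16.18
tool_pos: [0.4462, 0.1634, 0.0844]
eef_rot: [0.655, 0.756, 0.0, 0.0]
contact_force: [0.2, -0.2, 0.7]
opening: 0.852
```

{"method": "carry_out", "body": {"motion": [0,0,0,0,0,0,0,0,0,0,0,0,0,0,0,0,0,0,0,0,0,0,0,0,0,0,0,0,0,0,0,0,0,0,0,0], "hand": 2}}

```text
clock: 16.92
tool_pos: [0.4461, 0.1633, 0.0841]
eef_rot: [0.655, 0.756, 0.0, 0.0]
contact_force: [-0.2, 0.9, 1.7]
opening: 0.401
```

```bash
python3 go.py 446 163 180 98.2 573.4 67.4 180 98.2 573.4 67.4 90 98.2
```

```text
t 16.9 P [446.1 163.3  84.1] th 98.2 tilt [ 0.0002 -0.0001] open 0.401 F [-0.2  0.9  1.7] q7 -1.05
turn -0.0 then shift cm [-0.03 -0.01 -9.59] in 2 rows of [-0.02 -0.01 -4.8 ]
turn 0.0 then shift cm [-11.28  11.25  -0.  ] in 4 rows of [-2.82  2.81 -0.  ]
turn 0.0 then shift cm [0. 0. 9.] in 2 rows of [0.  0.  4.5]
```

{"method": "carry_out", "body": {"motion": [0,0,-1.6,0,0,0,0,0,-4,0,0,0,0,0,-4,0,0,0,0,0,0,0,0,0,-1.3,1.3,0,0,0,0,-2.5,2.5,0,0,0,0,-2.5,2.5,0,0,0,0,-2.5,2.5,0,0,0,0]}}

```text
clock: 17.92
tool_pos: [0.5459, 0.0878, 0.1785]
eef_rot: [0.655, 0.756, -0.001, -0.001]
contact_force: [0.2, 1.1, -0.9]
opening: 0.404
```

{"method": "carry_out", "body": {"motion": [-1.6,1.6,0,0,0,0,-0.88,0.85,0,0,0,0,0,0,0,0,0,0,0,0,0,0,0,0,0,0,3,0,0,0,0,0,3,0,0,0,0,0,2,0,0,0,0,0,0,0,0,0]}}

```text
clock: 18.92
tool_pos: [0.5719, 0.0686, 0.0989]
eef_rot: [0.654, 0.757, -0.001, -0.001]
contact_force: [0.2, -1.1, -0.8]
opening: 0.407
```

{"method": "carry_out", "body": {"motion": [0,0,0,0,0,0,0,0,0,0,0,0]}}

```text
clock: 19.18
tool_pos: [0.574, 0.0681, 0.1011]
eef_rot: [0.655, 0.756, 0.001, 0.001]
contact_force: [-1.1, -0.2, 0.4]
opening: 0.405
```

```bash
python3 go.py 573.4 67.4 88.5 98.2;python3 - <<'E'
from h import *
sh={n:snapshot(n) for n in('top','scene')}
k=4;im=[]
for n,x,y in(('top',270,170),('scene',285,205)):
    i=cv2.resize(sh[n]['frame'][y:y+90,x:x+100,::-1],None,fx=k,fy=k,interpolation=cv2.INTER_CUBIC); draw(i,sh[n],'tower_mid',[573.4,67.4,0],16,k,(x,y)); im.append(i)
cv2.imwrite('pics/tow1.png',np.hstack(im))
E
```

```text
t 19.2 P [574.   68.1 101.1] th 98.2 tilt [0.0018 0.0005] open 0.405 F [-1.1 -0.2  0.4] q7 -0.69
turn 0.0 then shift cm [-0.06 -0.07  1.26] in 1 rows of [-0.06 -0.07  1.26]
```

View pics/tow1.png

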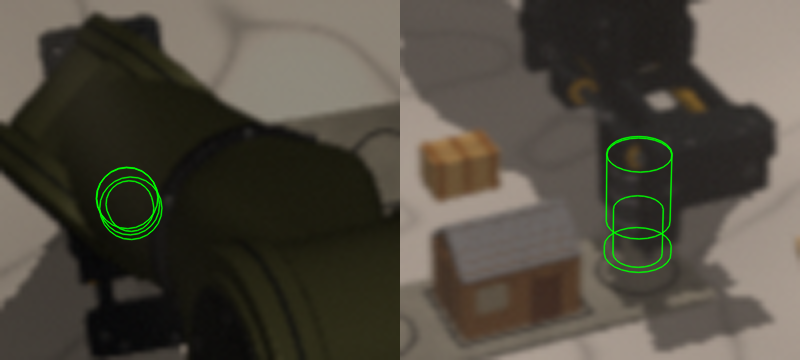

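The shed stands neatly on the slab. The held tower (outline at (638,205)) is above the marked circle, seen at (638,270), and centred on it.

{"method": "carry_out", "body": {"motion": [-0.06,-0.07,0.6,0,0,0,0,0,0.5,0,0,0,0,0,0.13,0,0,0,0,0,0,0,0,0,0,0,0,0,0,0]}}

```text
clock: 19.9
tool_pos: [0.5727, 0.0668, 0.0881]
eef_rot: [0.655, 0.756, -0.0, 0.0]
contact_force: [-2.1, -1.3, 6.5]
opening: 0.407
```

{"method": "carry_out", "body": {"motion": [0,0,0,0,0,0,0,0,0,0,0,0,0,0,0,0,0,0,0,0,0,0,0,0,0,0,0,0,0,0], "hand": 6.5}}

```text
clock: 20.52
tool_pos: [0.5728, 0.067, 0.0876]
eef_rot: [0.655, 0.756, -0.0, -0.0]
contact_force: [0.2, 0.2, 0.6]
opening: 0.736
```

{"method": "carry_out", "body": {"motion": [0,0,-1,0,0,0,0,0,-3,0,0,0,0,0,-4,0,0,0,0,0,-4,0,0,0,0,0,0,0,0,0,0,0,0,0,0,0]}}

```text
clock: 21.28
tool_pos: [0.5725, 0.0667, 0.2077]
eef_rot: [0.655, 0.756, -0.0, 0.0]
contact_force: [-0.5, -0.2, 0.6]
opening: 0.737
```

```bash
python3 go.py 445.3 -305.5 190 88.7 445.3 -305.5 69 88.7
```

```text
t 21.3 P [572.5  66.7 207.7] th 98.2 tilt [-0.0003 -0.0006] open 0.737 F [-0.5 -0.2  0.6] q7 -0.59
turn 0.166 then shift cm [-37.5  -11.88   1.77] in 8 rows of [-4.69 -1.48  0.22]
turn 0.0 then shift cm [ 0.   0.  12.1] in 3 rows of [0.   0.   4.03]
```

{"method": "carry_out", "body": {"motion": [0,0,0,0,0,0.166,-2,-0.6,0.2,0,0,0,-4,-1.3,0.2,0,0,0,-4,-1.3,0.2,0,0,0,-4,-1.3,0.2,0,0,0,-4,-1.3,0.2,0,0,0,-4,-1.3,0.2,0,0,0,-4,-1.3,0.2,0,0,0]}}

```text
clock: 22.28
tool_pos: [0.4806, -0.1935, 0.1928]
eef_rot: [0.714, 0.7, -0.001, -0.001]
contact_force: [-0.5, 0.5, 0.6]
opening: 0.737
```

{"method": "carry_out", "body": {"motion": [-4,-1.3,0.2,0,0,0,-4,-1.3,0.2,0,0,0,-2.5,-0.5,0,0,0,0,-1,-0.38,0,0,0,0,0,0,0,0,0,0,0,0,0,0,0,0]}}

```text
clock: 23.02
tool_pos: [0.4458, -0.3037, 0.1897]
eef_rot: [0.714, 0.7, 0.0, -0.0]
contact_force: [0.7, 0.6, 0.3]
opening: 0.738
```

```bash
python3 - <<'E'
from h import *
r=np.radians
sh={n:snapshot(n) for n in('top','scene')}
where('tower_mid',[573,67,0],4,False,shots=sh)
where('shed_mid',[585,-12,r(8)],4,shots=sh)
where('wagon_mid',[445,-305,r(-1)],0,shots=sh)
m=mask(sh['scene'],'wagon_mid'); print(m.sum())
k=4;i=cv2.resize(sh['scene']['frame'][230:290,130:230,::-1],None,fx=k,fy=k,interpolation=cv2.INTER_CUBIC); draw(i,sh['scene'],'wagon_mid',[445.5,-304.5,r(-1.3)],0,k,(130,230)); 
j=cv2.resize(sh['top']['frame'][180:250,265:385,::-1],None,fx=3.33,fy=3.33,interpolation=cv2.INTER_CUBIC)
cv2.imwrite('pics/w1.png',np.hstack([i,j[:240]])if j.shape[0]>=240 else i)
E
python3 go.py 445.3 -305.5 69 88.7
```

```text
tower_mid (572.6 67.8 0.0; iouerr 0.08) (573.6 66.2 0.0; iouerr 0.04) (572.1 66.8 0.0; iouerr 0.07)
shed_mid (586.2 -11.9 8.6; iouerr 0.05) (584.1 -12.9 8.5; iouerr 0.04) (585.5 -12.8 8.4; iouerr 0.06)
wagon_mid scene none
wagon_mid (445.3 -306.9 -1.9; iouerr 0.35) (445.3 -306.9 -1.9; iouerr 0.35)
t 23.5 P [ 445.6 -305.   189.8] th 88.7 tilt [ 0.     -0.0001] open 0.737 F [ 0.1  0.  -0.1] q7 -0.14
turn 0.0 then shift cm [-0.05 -0.03 12.08] in 3 rows of [-0.02 -0.01  4.03]Traceback (most recent call last):
  File "<stdin>", line 7, in <module>
AttributeError: 'NoneType' object has no attribute 'sum'
```

{"method": "carry_out", "body": {"motion": [0,0,4,0,0,0,0,0,4,0,0,0,0,0,2.5,0,0,0,0,0,1.5,0,0,0,0,0,0,0,0,0,0,0,0,0,0,0]}}

```text
clock: 24.22
tool_pos: [0.446, -0.3054, 0.0705]
eef_rot: [0.715, 0.699, 0.0, 0.001]
contact_force: [-0.5, -0.3, -0.1]
opening: 0.738
```

{"method": "carry_out", "body": {"motion": [0,0,0,0,0,0,0,0,0,0,0,0,0,0,0,0,0,0,0,0,0,0,0,0,0,0,0,0,0,0,0,0,0,0,0,0], "hand": 2}}

```text
clock: 24.98
tool_pos: [0.4453, -0.3053, 0.07]
eef_rot: [0.715, 0.699, -0.0, 0.0]
contact_force: [-1.6, -0.2, 4.3]
opening: 0.407
```

{"method": "carry_out", "body": {"motion": [0,0,-1,0,0,0,0,0,-3,0,0,0,0,0,-4,0,0,0,0,0,-4,0,0,0,0,0,0,0,0,0,0,0,0,0,0,0]}}

```text
clock: 25.72
tool_pos: [0.4449, -0.3051, 0.1892]
eef_rot: [0.715, 0.699, -0.0, -0.0]
contact_force: [-0.2, -0.2, -2.2]
opening: 0.405
```

```bash
python3 - <<'E'
from h import *
r=np.radians
sh={n:snapshot(n) for n in('top','scene')}
k=4;im=[]
for n,x,y in(('scene',130,200),('top',400,220)):
    i=cv2.resize(sh[n]['frame'][y:y+80,x:x+100,::-1],None,fx=k,fy=k,interpolation=cv2.INTER_CUBIC); draw(i,sh[n],'wagon_mid',[445.3,-304.5,r(-1.3)],120,k,(x,y)); im.append(i)
cv2.imwrite('pics/w1.png',np.hstack(im))
E
python3 go.py 445.3 -305.5 190 88.7 500 0 190 82.3 615.7 250.3 190 82.3
```

```text
t 25.8 P [ 444.7 -304.9  188.5] th 88.7 tilt [-0.0024  0.001 ] open 0.406 F [-0.3 -0.2 -2.3] q7 -0.14
turn -0.0 then shift cm [-0.06  0.07 -0.15] in 1 rows of [-0.06  0.07 -0.15]
turn 0.112 then shift cm [31.01  1.33 -0.  ] in 7 rows of [ 4.43  0.19 -0.  ]
turn 0.0 then shift cm [26.35  8.11 -0.  ] in 6 rows of [ 4.39  1.35 -0.  ]
```

View pics/w1.png

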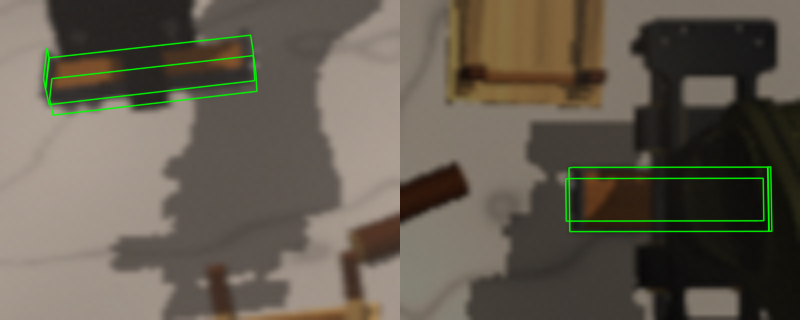

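Left: the held wagon spans about (45–247, 40–105), roughly 5 px (2–3 mm) left of the outline. Right: its left end is near 573 against the predicted 569. Both put the wagon's centre about 1.7 mm towards −y of the grip, so I'll allow for that.

{"method": "carry_out", "body": {"motion": [0,0,0,0,0,0.112,2.2,0.1,0,0,0,0,4.4,0.2,0,0,0,0,4.4,0.2,0,0,0,0,4.4,0.2,0,0,0,0,4.4,0.2,0,0,0,0,4.4,0.2,0,0,0,0,4.4,0.2,0,0,0,0]}}

```text
clock: 26.82
tool_pos: [0.4965, -0.0219, 0.1886]
eef_rot: [0.753, 0.658, -0.001, -0.001]
contact_force: [0.3, -0.3, -1.4]
opening: 0.407
```

{"method": "carry_out", "body": {"motion": [4.4,0.9,0,0,0,0,4.4,1.35,0,0,0,0,4.4,1.35,0,0,0,0,4.4,1.35,0,0,0,0,4.4,1.35,0,0,0,0,4.4,1.35,0,0,0,0,2,0.6,0,0,0,0,0,0,0,0,0,0]}}

```text
clock: 27.82
tool_pos: [0.6159, 0.2488, 0.188]
eef_rot: [0.752, 0.659, -0.001, -0.001]
contact_force: [0.5, -0.2, -1.3]
opening: 0.407
```

{"method": "carry_out", "body": {"motion": [0,0,0,0,0,0,0,0,0,0,0,0,0,0,0,0,0,0]}}

```text
clock: 28.2
tool_pos: [0.6168, 0.2457, 0.1897]
eef_rot: [0.754, 0.657, -0.0, 0.0]
contact_force: [0.3, -0.7, -1.4]
opening: 0.406
```

```bash
python3 go.py 615.9 252 115 82.3 615.9 252 79 82.3
```

```text
t 28.2 P [616.8 245.7 189.7] th 82.2 tilt [-0.0002 -0.0008] open 0.406 F [ 0.3 -0.7 -1.4] q7 -0.96
turn -0.002 then shift cm [ 0.62 -0.18  7.47] in 2 rows of [ 0.31 -0.09  3.74]
turn 0.0 then shift cm [0.  0.  3.6] in 1 rows of [0.  0.  3.6]
```

{"method": "carry_out", "body": {"motion": [0.62,-0.18,1,0,0,0,0,0,3,0,0,0,0,0,3,0,0,0,0,0,2,0,0,0,0,0,0,0,0,0,0,0,0,0,0,0,0,0,0,0,0,0]}}

```text
clock: 29.08
tool_pos: [0.6166, 0.2536, 0.101]
eef_rot: [0.753, 0.658, 0.001, 0.0]
contact_force: [-0.3, -0.8, -1.6]
opening: 0.406
```

```bash
python3 go.py 615.9 252 78.5 82.3; python3 - <<'E'
from h import *
r=np.radians
s=monitor.get_state(); z0=s['tool_pos'][2]*1000-70
sh={n:snapshot(n) for n in('top','scene')}
k=4;im=[]
for n,x,y in(('scene',375,220),('top',180,170)):
    i=cv2.resize(sh[n]['frame'][y:y+80,x:x+100,::-1],None,fx=k,fy=k,interpolation=cv2.INTER_CUBIC); draw(i,sh[n],'wagon_mid',[615.7,250.3,r(-7.7)],z0,k,(x,y)); draw(i,sh[n],'track',[615.7,250.3,r(-7.7)],0,k,(x,y)); im.append(i)
cv2.imwrite('pics/w2.png',np.hstack(im))
E
```

```text
t 29.1 P [616.6 253.6 101. ] th 82.3 tilt [0.0021 0.0011] open 0.406 F [-0.3 -0.8 -1.6] q7 -1.01
turn -0.001 then shift cm [-0.17 -0.05  2.25] in 1 rows of [-0.17 -0.05  2.25]
```

View pics/w2.png

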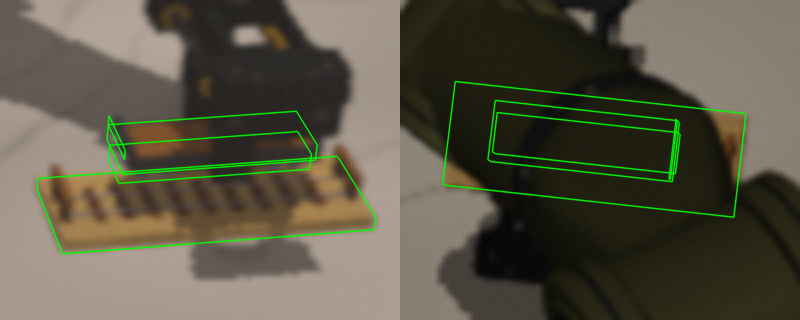

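The held wagon lies within its predicted outline (110–317, 110–183 in the left half), midway above the track. Now lower it.

{"method": "carry_out", "body": {"motion": [-0.17,-0.05,1,0,0,0,0,0,0.7,0,0,0,0,0,0,0,0,0,0,0,0,0,0,0,0,0,0,0,0,0]}}

```text
clock: 29.8
tool_pos: [0.6153, 0.2517, 0.0829]
eef_rot: [0.753, 0.658, 0.0, 0.0]
contact_force: [0.0, -0.1, -1.7]
opening: 0.406
```

```bash
python3 go.py 615.9 252 78.2 82.3
```

```text
t 29.8 P [615.3 251.7  82.9] th 82.3 tilt [0.0004 0.0002] open 0.406 F [ 0.  -0.1 -1.7] q7 -1.02
turn -0.001 then shift cm [0.03 0.06 0.47] in 1 rows of [0.03 0.06 0.47]
```

{"method": "carry_out", "body": {"motion": [0.03,0.05,0.25,0,0,0,0,0,0.22,0,0,0,0,0,0,0,0,0,0,0,0,0,0,0]}}

```text
clock: 30.3
tool_pos: [0.6158, 0.2518, 0.0781]
eef_rot: [0.753, 0.658, 0.0, 0.0]
contact_force: [-0.1, 0.4, -0.1]
opening: 0.409
```

{"method": "carry_out", "body": {"motion": [0,0,0,0,0,0,0,0,0,0,0,0,0,0,0,0,0,0,0,0,0,0,0,0,0,0,0,0,0,0], "hand": 6.5}}

```text
clock: 30.92
tool_pos: [0.6157, 0.2518, 0.078]
eef_rot: [0.753, 0.658, 0.0, 0.0]
contact_force: [-0.4, -0.5, -0.2]
opening: 0.736
```

{"method": "carry_out", "body": {"motion": [0,0,-1,0,0,0,0,0,-3,0,0,0,0,0,-4,0,0,0,0,0,-4,0,0,0,0,0,0,0,0,0,0,0,0,0,0,0]}}

```text
clock: 31.68
tool_pos: [0.6154, 0.2515, 0.1979]
eef_rot: [0.753, 0.658, -0.0, 0.0]
contact_force: [-0.8, -0.2, 0.4]
opening: 0.739
```

```bash
python3 go.py 450.9 -9.3 190 99.8 450.9 -9.3 70 99.8
```

```text
t 31.7 P [615.4 251.5 197.9] th 82.3 tilt [-0.0004 -0.0007] open 0.739 F [-0.8 -0.2  0.4] q7 -0.96
turn -0.306 then shift cm [-22.9  -20.65   0.79] in 7 rows of [-3.27 -2.95  0.11]
turn 0.0 then shift cm [ 0.  0. 12.] in 3 rows of [0. 0. 4.]
```

{"method": "carry_out", "body": {"motion": [0,0,0,0,0,-0.153,0,0,0,0,0,-0.153,-1.9,-1.6,0.1,0,0,0,-3.5,-3.15,0.1,0,0,0,-3.5,-3.15,0.1,0,0,0,-3.5,-3.15,0.1,0,0,0,-3.5,-3.15,0.1,0,0,0,-3.5,-3.15,0.1,0,0,0]}}

```text
clock: 32.67
tool_pos: [0.4761, 0.0296, 0.191]
eef_rot: [0.644, 0.765, -0.001, -0.001]
contact_force: [-0.3, -0.1, -0.7]
opening: 0.739
```

{"method": "carry_out", "body": {"motion": [-2.3,-2.1,0.1,0,0,0,-1.2,-1.2,0.1,0,0,0,0,0,0,0,0,0,0,0,0,0,0,0,0,0,0,0,0,0]}}

```text
clock: 33.3
tool_pos: [0.452, -0.0077, 0.19]
eef_rot: [0.643, 0.765, 0.001, 0.0]
contact_force: [0.0, -0.2, -0.9]
opening: 0.734
```

```bash
python3 - <<'E'
from h import *
r=np.radians
sh={n:snapshot(n) for n in('top','scene')}
where('wagon_mid',[615.7,250.3,r(-7.7)],8,shots=sh)
where('track',[615.7,250.3,r(-7.7)],0,shots=sh)
where('crate_mid',[451,-9,r(9.8)],0,shots=sh)
k=4;im=[]
for n,x,y in(('scene',375,220),('top',180,170)):
    i=cv2.resize(sh[n]['frame'][y:y+80,x:x+100,::-1],None,fx=k,fy=k,interpolation=cv2.INTER_CUBIC); draw(i,sh[n],'wagon_mid',[615.7,250.3,r(-7.7)],8,k,(x,y)); im.append(i)
cv2.imwrite('pics/w3.png',np.hstack(im))
E
python3 go.py 450.9 -9.3 69 99.8
```

```text
wagon_mid (617.1 253.1 -8.4; iouerr 0.05) (611.0 253.4 -9.2; iouerr 0.15) (616.5 252.5 -8.3; iouerr 0.12)
track (615.1 250.6 -7.5; iouerr 0.43) (616.6 249.0 -7.3; iouerr 0.36) (615.4 249.5 -7.4; iouerr 0.40)
crate_mid top none
crate_mid (448.1 -10.0 12.7; iouerr 0.06) (448.1 -10.0 12.7; iouerr 0.06)
t 33.7 P [451.2  -8.9 190. ] th 99.8 tilt [ 0.0001 -0.0001] open 0.739 F [-0.2 -0.1  0.8] q7 -0.65
turn 0.0 then shift cm [-0.03 -0.04 12.1 ] in 3 rows of [-0.01 -0.01  4.03]
```

View pics/w3.png

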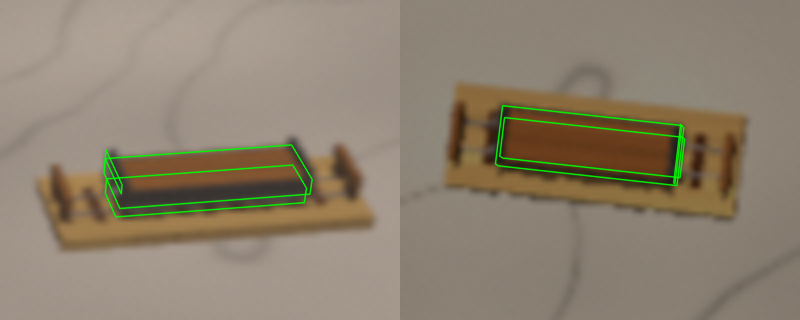

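The wagon stands on the track close to its outline: in the top half its ends are at about x=499 and 682, the buffers at 463 and 724. The mask fit says ~2.5 mm off centre, so I check it with an intensity profile.

```bash
python3 - <<'E'
from h import *
p=snapshot('top'); g=p['frame'].astype(np.float32).sum(2)
yaw=np.radians(-7.6); c,s=np.cos(yaw),np.sin(yaw)
def prof(q,z,xs,ys):
    return np.array([cv2.remap(g,*[a.astype(np.float32).reshape(1,-1) for a in proj(p,np.array([[q[0]+c*x-s*y,q[1]+s*x+c*y,z] for x in xs])/1000).T],cv2.INTER_LINEAR).mean() for y in ys])
q=[615.7,250.3]
ys=np.arange(-100,101,2)
for z in(34,):
    v=prof(q,z,np.arange(-8,9,4),ys); print(' '.join(f'{y}:{int(a)}' for y,a in zip(ys,v)))
c0=c; 
# across
xs=np.arange(-40,41,2); v=[prof(q,28,[x],np.arange(-30,31,10)).mean() for x in xs]; print('across',' '.join(f'{x}:{int(a)}' for x,a in zip(xs,v)))
E
```

```text
-100:389 -98:378 -96:341 -94:296 -92:250 -90:198 -88:163 -86:181 -84:222 -82:264 -80:291 -78:294 -76:289 -74:265 -72:212 -70:156 -68:140 -66:177 -64:236 -62:269 -60:250 -58:190 -56:125 -54:103 -52:127 -50:160 -48:184 -46:191 -44:192 -42:191 -40:191 -38:191 -36:191 -34:191 -32:191 -30:191 -28:191 -26:192 -24:192 -22:192 -20:192 -18:192 -16:191 -14:191 -12:192 -10:192 -8:191 -6:192 -4:192 -2:192 0:192 2:192 4:192 6:191 8:191 10:191 12:192 14:192 16:191 18:191 20:191 22:191 24:192 26:192 28:191 30:191 32:190 34:191 36:191 38:192 40:192 42:191 44:190 46:181 48:155 50:117 52:101 54:119 56:135 58:148 60:183 62:238 64:279 66:291 68:293 70:290 72:269 74:213 76:148 78:139 80:181 82:250 84:329 86:382 88:397 90:398 92:398 94:398 96:397 98:397 100:397
across -40:376 -38:342 -36:286 -34:270 -32:302 -30:314 -28:313 -26:294 -24:245 -22:175 -20:135 -18:118 -16:137 -14:167 -12:184 -10:193 -8:195 -6:192 -4:186 -2:182 0:182 2:187 4:191 6:193 8:200 10:208 12:204 14:189 16:187 18:224 20:280 22:301 24:305 26:315 28:337 30:364 32:376 34:378 36:377 38:375 40:373
```

The lips show at −54/+52 mm against ±53, so the wagon is centred within about 1 mm. On to the crate.

{"method": "carry_out", "body": {"motion": [0,0,4,0,0,0,0,0,4,0,0,0,0,0,2.6,0,0,0,0,0,1.5,0,0,0,0,0,0,0,0,0,0,0,0,0,0,0]}}

```text
clock: 34.5
tool_pos: [0.4508, -0.0094, 0.0763]
eef_rot: [0.644, 0.765, -0.003, -0.003]
contact_force: [0.2, 0.7, 0.5]
opening: 0.739
```

{"method": "carry_out", "body": {"motion": [0,0,0,0,0,0,0,0,0,0,0,0,0,0,0,0,0,0,0,0,0,0,0,0,0,0,0,0,0,0,0,0,0,0,0,0], "hand": 1.5}}

```text
clock: 35.25
tool_pos: [0.4506, -0.0095, 0.076]
eef_rot: [0.644, 0.765, -0.004, -0.003]
contact_force: [0.6, -0.3, 2.7]
opening: 0.319
```

{"method": "carry_out", "body": {"motion": [0,0,-1,0,0,0,0,0,-3,0,0,0,0,0,-4,0,0,0,0,0,-4,0,0,0,0,0,0,0,0,0,0,0,0,0,0,0]}}

```text
clock: 36.0
tool_pos: [0.4514, -0.0097, 0.1954]
eef_rot: [0.644, 0.765, -0.004, -0.003]
contact_force: [-0.0, -0.0, 0.3]
opening: 0.32
```

```bash
python3 - <<'E'
from h import *
r=np.radians
sh={n:snapshot(n) for n in('top','scene')}
s=monitor.get_state();t=s['tool_pos']*1000;print(t,s['opening'])
q=[t[0],t[1],r(9.8)]
k=6;im=[]
for n,x,y in(('scene',265,190),('top',300,230)):
    i=cv2.resize(sh[n]['frame'][y:y+60,x:x+66,::-1],None,fx=k,fy=k,interpolation=cv2.INTER_CUBIC); draw(i,sh[n],'crate_mid',q,t[2]-69.5,k,(x,y)); im.append(i)
cv2.imwrite('pics/c1.png',np.hstack(im))
E
python3 go.py  615.7 250.3 190 82.3
```

```text
[451.16016093  -9.47439759 194.84275461] 0.31928373003783506
t 36.1 P [451.2  -9.5 194.8] th 99.8 tilt [-0.0119 -0.0022] open 0.319 F [-0.5 -0.4 -0.5] q7 -0.78
turn 0.306 then shift cm [27.95 12.83  0.48] in 7 rows of [3.99 1.83 0.07]
```

View pics/c1.png

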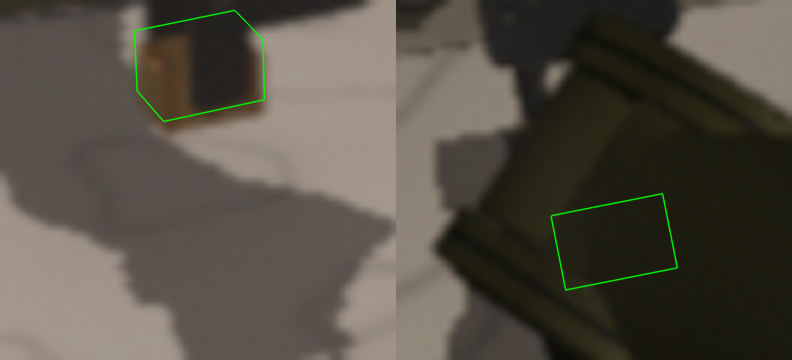

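The held crate shows at (140–265, 35–128), on the grip's centre along its length. The grip went to 76 mm height (12 mm of tip clearance) with a 28.1 mm opening, so the crate is held on its upper half.

{"method": "carry_out", "body": {"motion": [0,0,0,0,0,0.153,0,0,0,0,0,0.153,2,0.9,0,0,0,0,4,1.83,0,0,0,0,4,1.83,0.1,0,0,0,4,1.83,0.1,0,0,0,4,1.83,0.1,0,0,0,4,1.83,0.1,0,0,0]}}

```text
clock: 37.1
tool_pos: [0.5813, 0.1985, 0.1895]
eef_rot: [0.751, 0.66, -0.004, -0.003]
contact_force: [-0.6, 0.4, -0.0]
opening: 0.322
```

{"method": "carry_out", "body": {"motion": [3.5,1.6,0,0,0,0,1.7,0.83,0,0,0,0,0.75,0.35,0,0,0,0,0,0,0,0,0,0,0,0,0,0,0,0,0,0,0,0,0,0]}}

```text
clock: 37.85
tool_pos: [0.6162, 0.2496, 0.1899]
eef_rot: [0.753, 0.658, -0.004, -0.002]
contact_force: [-0.6, 0.8, -0.7]
opening: 0.318
```

```bash
python3 go.py  616 250.2 130 82.3 616 250.2 104.3 82.3
```

```text
t 37.9 P [616.2 249.6 189.9] th 82.3 tilt [-0.0098 -0.0024] open 0.318 F [-0.6  0.8 -0.7] q7 -1.07
turn -0.0 then shift cm [ 0.06 -0.03  5.99] in 2 rows of [ 0.03 -0.02  3.  ]
turn 0.0 then shift cm [0.   0.   2.57] in 1 rows of [0.   0.   2.57]
```

{"method": "carry_out", "body": {"motion": [0.05,0,2,0,0,0,0,0,3,0,0,0,0,0,2,0,0,0,0,0,0,0,0,0,0,0,0,0,0,0,0,0,0,0,0,0]}}

```text
clock: 38.6
tool_pos: [0.6163, 0.2514, 0.121]
eef_rot: [0.753, 0.658, -0.003, -0.002]
contact_force: [0.4, 0.0, -0.7]
opening: 0.316
```

```bash
python3 go.py 616 250.2 104.3 82.3; python3 - <<'E'
from h import *
r=np.radians
s=monitor.get_state(); z0=s['tool_pos'][2]*1000-76
sh={n:snapshot(n) for n in('top','scene')}
k=6;im=[]
for n,x,y in(('scene',390,230),('top',195,180)):
    i=cv2.resize(sh[n]['frame'][y:y+60,x:x+66,::-1],None,fx=k,fy=k,interpolation=cv2.INTER_CUBIC); draw(i,sh[n],'wagon_mid',[616,250.2,r(-7.7)],8,k,(x,y)); draw(i,sh[n],'crate_mid',[616,250.2,r(-7.7)],z0,k,(x,y)); im.append(i)
cv2.imwrite('pics/c2.png',im[0])
E
```

```text
t 38.6 P [616.3 251.4 121. ] th 82.3 tilt [-0.0079 -0.0005] open 0.316 F [ 0.4  0.  -0.7] q7 -1.12
turn -0.0 then shift cm [-0.12 -0.01  1.67] in 1 rows of [-0.12 -0.01  1.67]
```

View pics/c2.png

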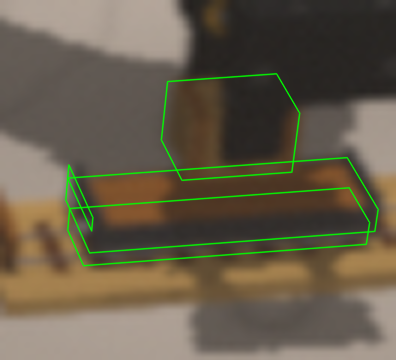

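The held crate matches its outline, and the wagon's ends (about 72 and 372) match theirs. Lower it.

{"method": "carry_out", "body": {"motion": [-0.1,0,0.7,0,0,0,0,0,0.5,0,0,0,0,0,0,0,0,0,0,0,0,0,0,0,0,0,0,0,0,0]}}

```text
clock: 39.33
tool_pos: [0.6155, 0.25, 0.108]
eef_rot: [0.753, 0.658, -0.004, -0.003]
contact_force: [0.3, 0.1, -0.6]
opening: 0.316
```

```bash
python3 go.py 616 250.2 104.3 82.3
```

```text
t 39.3 P [615.5 250.  108. ] th 82.3 tilt [-0.0094 -0.0014] open 0.316 F [ 0.3  0.1 -0.6] q7 -1.13
turn 0.0 then shift cm [0.03 0.04 0.37] in 1 rows of [0.03 0.04 0.37]
```

{"method": "carry_out", "body": {"motion": [0.03,0.04,0.2,0,0,0,0,0,0.17,0,0,0,0,0,0,0,0,0,0,0,0,0,0,0]}}

```text
clock: 39.83
tool_pos: [0.6159, 0.2501, 0.1042]
eef_rot: [0.753, 0.658, -0.004, -0.003]
contact_force: [-0.1, -0.4, 0.4]
opening: 0.318
```

{"method": "carry_out", "body": {"motion": [0,0,0,0,0,0,0,0,0,0,0,0,0,0,0,0,0,0,0,0,0,0,0,0,0,0,0,0,0,0], "hand": 5.5}}

```text
clock: 40.45
tool_pos: [0.6159, 0.2502, 0.1042]
eef_rot: [0.753, 0.658, -0.004, -0.003]
contact_force: [-0.9, -0.7, -0.3]
opening: 0.627
```

{"method": "carry_out", "body": {"motion": [0,0,-1,0,0,0,0,0,-3,0,0,0,0,0,-3,0,0,0,0,0,-3,0,0,0,0,0,0,0,0,0,0,0,0,0,0,0]}}

```text
clock: 41.2
tool_pos: [0.6165, 0.2499, 0.2038]
eef_rot: [0.753, 0.658, -0.005, -0.002]
contact_force: [-0.1, -1.0, -0.2]
opening: 0.619
```

```bash
python3 go.py 500 0 200 82.3 446 -159.3 190 110.5 446 -159.3 66 110.5; python3 -c "
from h import *
from scipy.spatial.transform import Rotation as Ro
R=Ro.from_quat(monitor.get_state()['eef_rot']); d=R.inv().apply([0,0,-1]); print('fix rot (tool)',np.cross([0,0,1],d))"
```

```text
t 41.2 P [616.5 249.9 203.8] th 82.3 tilt [-0.0102 -0.0023] open 0.619 F [-0.1 -1.  -0.2] q7 -1.06
turn 0.0 then shift cm [-26.33  -8.2    0.38] in 6 rows of [-4.39 -1.37  0.06]
turn -0.492 then shift cm [-13.03 -10.64   1.  ] in 4 rows of [-3.26 -2.66  0.25]
turn 0.0 then shift cm [ 0.   0.  12.4] in 3 rows of [0.   0.   4.13]
fix rot (tool) [-0.00983063  0.00369774  0.        ]
```

{"method": "carry_out", "body": {"motion": [0,0,0,-0.0098,0.0037,0,-2.2,-0.7,0,0,0,0,-4.4,-1.37,0,0,0,0,-4.4,-1.37,0,0,0,0,-4.4,-1.37,0,0,0,0,-4.4,-1.37,0.1,0,0,0,-4.4,-1.37,0.1,0,0,0,-2.1,-0.65,0,0,0,0]}}

```text
clock: 42.2
tool_pos: [0.4983, -0.0023, 0.201]
eef_rot: [0.754, 0.657, -0.001, -0.0]
contact_force: [0.1, 0.6, 0.0]
opening: 0.621
```

{"method": "carry_out", "body": {"motion": [0,0,0,0,0,-0.164,0,0,0,0,0,-0.164,0,0,0,0,0,-0.164,-1.6,-1.3,0.2,0,0,0,-3.3,-2.7,0.2,0,0,0,-3.3,-2.7,0.2,0,0,0,-3.3,-2.7,0.2,0,0,0,-1.5,-1.3,0,0,0,0]}}

```text
clock: 43.2
tool_pos: [0.4428, -0.1625, 0.1928]
eef_rot: [0.573, 0.819, -0.001, -0.001]
contact_force: [1.0, 0.1, 1.1]
opening: 0.626
```

{"method": "carry_out", "body": {"motion": [0,0,0,0,0,0,0,0,0,0,0,0,0,0,0,0,0,0]}}

```text
clock: 43.58
tool_pos: [0.446, -0.1574, 0.1939]
eef_rot: [0.569, 0.822, 0.001, 0.0]
contact_force: [0.4, 0.3, 0.5]
opening: 0.622
```

```bash
python3 go.py 446 -159.3 120 110.5 446 -159.3 66.5 110.5;  python3 - <<'E'
from h import *
r=np.radians
print(np.round(monitor.get_state()['q'],2))
sh={n:snapshot(n) for n in('top','scene')}
where('log_mid',[446,-159,r(20.5)],0,shots=sh)
where('crate_mid',[616,250,r(-7.7)],28,shots=sh)
where('wagon_mid',[616,250,r(-7.7)],8,shots=sh)
k=5;im=[]
for n,x,y in(('scene',385,225),('top',190,180)):
    i=cv2.resize(sh[n]['frame'][y:y+60,x:x+80,::-1],None,fx=k,fy=k,interpolation=cv2.INTER_CUBIC); draw(i,sh[n],'crate_mid',[615.8,250,r(-7.7)],28,k,(x,y)); im.append(i)
cv2.imwrite('pics/c3.png',np.hstack(im))
E
```

```text
t 43.6 P [ 446.  -157.4  193.9] th 110.6 tilt [0.0011 0.0014] open 0.622 F [0.4 0.3 0.5] q7 -0.31
turn 0.001 then shift cm [-0.18 -0.07  7.39] in 2 rows of [-0.09 -0.04  3.69]
turn 0.0 then shift cm [0.   0.   5.35] in 2 rows of [0.   0.   2.68]
[ 0.66  0.77 -0.68  2.1   0.89  0.59 -0.31]
log_mid (444.6 -159.4 17.7; iouerr 0.48) (445.8 -160.6 20.9; iouerr 0.09) (445.9 -159.9 19.8; iouerr 0.29)
crate_mid (616.5 250.9 -10.4; iouerr 0.06) (615.7 250.0 -9.7; iouerr 0.06) (616.1 250.4 -10.2; iouerr 0.07)
wagon_mid (616.9 253.2 -9.5; iouerr 0.53) (612.9 253.0 -7.1; iouerr 0.33) (615.3 252.7 -8.9; iouerr 0.44)
```

View pics/c3.png

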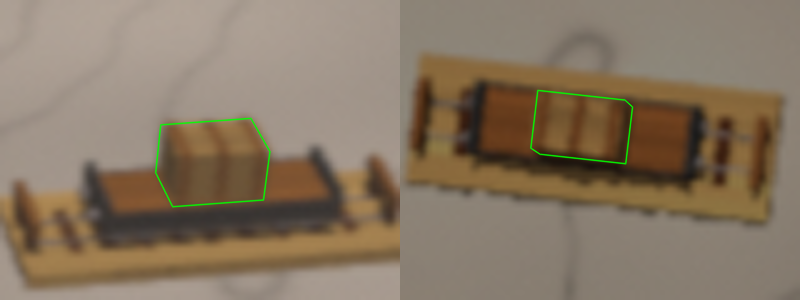

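The crate sits in the middle of the wagon and lined up: it spans 531–632 in the top half, with the wagon's ends at 474 and 703, and height parallax accounts for the 7 px difference. Now the log.

{"method": "carry_out", "body": {"motion": [-0.1,0,3,0,0,0,0,0,4,0,0,0,0,0,3,0,0,0,0,0,1.5,0,0,0,0,0,0,0,0,0,0,0,0,0,0,0,0,0,0,0,0,0]}}

```text
clock: 44.85
tool_pos: [0.4464, -0.1596, 0.0795]
eef_rot: [0.57, 0.821, 0.001, 0.001]
contact_force: [0.4, 0.2, -1.0]
opening: 0.627
```

```bash
python3 go.py 446 -159.6 66.5 110.5; python3 -c "
from h import *
print(np.round(monitor.get_state()['q'],3))"
```

```text
t 44.9 P [ 446.4 -159.6   79.5] th 110.5 tilt [0.002  0.0006] open 0.627 F [ 0.4  0.2 -1. ] q7 -0.68
turn -0.001 then shift cm [ 0.02 -0.04  1.3 ] in 1 rows of [ 0.02 -0.04  1.3 ]
[ 0.487  0.946 -0.393  2.142  1.303  0.327 -0.682]
```

{"method": "carry_out", "body": {"motion": [0,0,0.6,0,0,0,0,0,0.5,0,0,0,0,0,0.2,0,0,0,0,0,0,0,0,0,0,0,0,0,0,0]}}

```text
clock: 45.48
tool_pos: [0.4461, -0.1594, 0.0658]
eef_rot: [0.57, 0.822, 0.0, 0.0]
contact_force: [-0.0, -0.0, 0.3]
opening: 0.619
```

```bash
python3 go.py 446 -159.6 66.5 110.5
```

```text
t 45.5 P [ 446.1 -159.4   65.8] th 110.5 tilt [0.0006 0.0007] open 0.619 F [-0.  -0.   0.3] q7 -0.75
turn -0.0 then shift cm [-0.02 -0.01 -0.07] in 1 rows of [-0.02 -0.01 -0.07]
```

{"method": "carry_out", "body": {"motion": [0,0,0,0,0,0,0,0,0,0,0,0,0,0,0,0,0,0,0,0,0,0,0,0,0,0,0,0,0,0,0,0,0,0,0,0], "hand": 1}}

```text
clock: 46.22
tool_pos: [0.446, -0.1594, 0.0658]
eef_rot: [0.57, 0.822, 0.0, 0.0]
contact_force: [-0.2, -0.4, 0.9]
opening: 0.24
```

{"method": "carry_out", "body": {"motion": [0,0,-1,0,0,0,0,0,-3,0,0,0,0,0,-4,0,0,0,0,0,-4,0,0,0,0,0,0,0,0,0,0,0,0,0,0,0]}}

```text
clock: 46.98
tool_pos: [0.4455, -0.1598, 0.1853]
eef_rot: [0.57, 0.822, 0.0, -0.0]
contact_force: [0.1, -1.1, 0.0]
opening: 0.247
```

```bash
python3 - <<'E'
from h import *
r=np.radians
sh={n:snapshot(n) for n in('top','scene')}
s=monitor.get_state();t=s['tool_pos']*1000;print(t,s['opening'])
q=[t[0],t[1],r(20.5)]
k=5;im=[]
for n,x,y in(('scene',200,195),('top',360,230)):
    i=cv2.resize(sh[n]['frame'][y:y+60,x:x+80,::-1],None,fx=k,fy=k,interpolation=cv2.INTER_CUBIC); draw(i,sh[n],'log_mid',q,t[2]-65.8,k,(x,y)); im.append(i)
cv2.imwrite('pics/l1.png',np.hstack(im))
E
python3 go.py 603 -254 190 85.9
```

```text
[ 445.30351258 -159.51585209  184.7393023 ] 0.24250948248928683
t 47.1 P [ 445.3 -159.5  184.7] th 110.5 tilt [-0.0016  0.001 ] open 0.243 F [-0.3 -0.4 -0.9] q7 -0.31
turn 0.429 then shift cm [-8.3  16.4  -0.53] in 4 rows of [-2.07  4.1  -0.13]
```

View pics/l1.png

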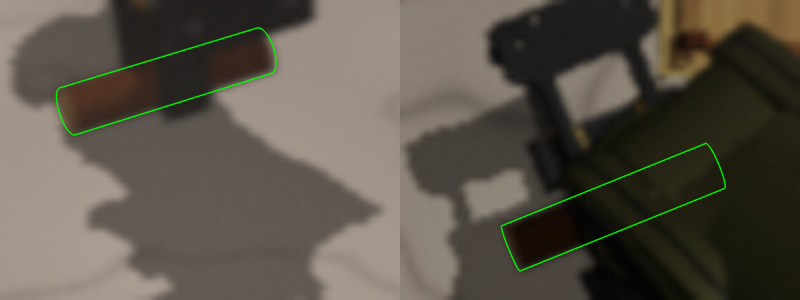

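The held log lies exactly on its predicted outline in both views (scene 57–275, top 502–725). Next, over the deck's upper half.

{"method": "carry_out", "body": {"motion": [0,0,0,0,0,0.143,0,0,0,0,0,0.143,0,0,0,0,0,0.143,-1,2,0,0,0,0,-2,4,0,0,0,0,-2,4,0,0,0,0,-2,4,0,0,0,0,-1.3,2.5,0,0,0,0]}}

```text
clock: 48.08
tool_pos: [0.6056, -0.2551, 0.1839]
eef_rot: [0.732, 0.681, -0.0, -0.001]
contact_force: [0.2, -0.5, -0.3]
opening: 0.244
```

{"method": "carry_out", "body": {"motion": [0,0,0,0,0,0,0,0,0,0,0,0,0,0,2,0,0,0,0,0,2,0,0,0,0,0,2,0,0,0,0,0,0,0,0,0,0,0,0,0,0,0,0,0,0,0,0,0]}}

```text
clock: 49.08
tool_pos: [0.6053, -0.2541, 0.1266]
eef_rot: [0.732, 0.681, 0.001, 0.001]
contact_force: [0.5, -1.3, 0.4]
opening: 0.241
```

```bash
python3 go.py 603.3 -254.2 106.7 85.9; python3 - <<'E'
from h import *
r=np.radians
sh={n:snapshot(n) for n in('top','scene')}
s=monitor.get_state();t=s['tool_pos']*1000
k=5;im=[]
for n,x,y in(('scene',160,230),('top',390,170)):
    i=cv2.resize(sh[n]['frame'][y:y+90,x:x+80,::-1],None,fx=k,fy=k,interpolation=cv2.INTER_CUBIC); draw(i,sh[n],'log_mid',[603.3,-254.2,r(-4.1)],t[2]-65.8,k,(x,y)); draw(i,sh[n],'deck',[573.4,-252.1,r(-4.1)],0,k,(x,y));im.append(i)
cv2.imwrite('pics/l2.png',np.hstack(im))
E
```

```text
t 49.1 P [ 605.3 -254.1  126.6] th 85.9 tilt [0.0022 0.0004] open 0.241 F [ 0.5 -1.3  0.4] q7 -0.34
turn -0.0 then shift cm [-0.03 -0.19  1.99] in 1 rows of [-0.03 -0.19  1.99]
```

View pics/l2.png

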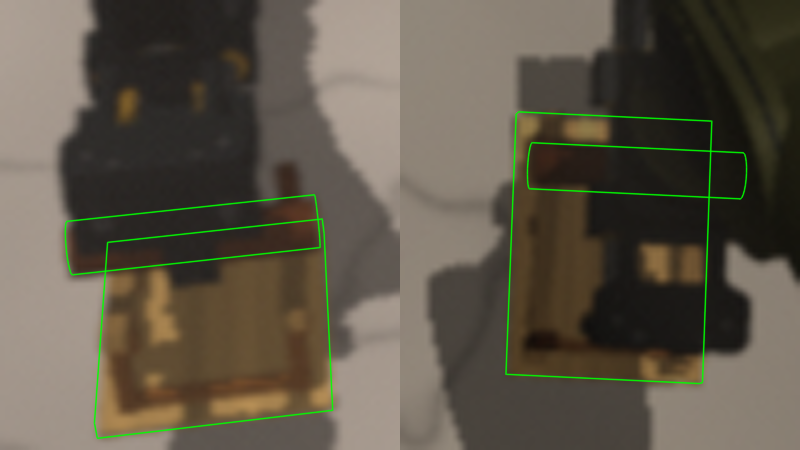

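The log (527–746, 142–198 in the top half) is square to the deck and over its upper part, the sideways shift being parallax. Lower it.

{"method": "carry_out", "body": {"motion": [0,-0.15,0.8,0,0,0,0,0,0.6,0,0,0,0,0,0,0,0,0,0,0,0,0,0,0,0,0,0,0,0,0]}}

```text
clock: 49.8
tool_pos: [0.6033, -0.2539, 0.112]
eef_rot: [0.732, 0.681, 0.001, 0.0]
contact_force: [-0.2, 0.6, 0.5]
opening: 0.246
```

```bash
python3 go.py 603.3 -254.2 106.7 85.9
```

```text
t 49.8 P [ 603.3 -253.9  112. ] th 85.9 tilt [0.0009 0.0007] open 0.246 F [-0.2  0.6  0.5] q7 -0.35
turn 0.0 then shift cm [-0.03 -0.    0.53] in 1 rows of [-0.03 -0.    0.53]
```

{"method": "carry_out", "body": {"motion": [0,0,0.25,0,0,0,0,0,0.25,0,0,0,0,0,0,0,0,0,0,0,0,0,0,0]}}

```text
clock: 50.3
tool_pos: [0.6031, -0.2539, 0.1067]
eef_rot: [0.732, 0.681, 0.0, -0.0]
contact_force: [0.9, 0.5, -0.9]
opening: 0.243
```

{"method": "carry_out", "body": {"motion": [0,0,0,0,0,0,0,0,0,0,0,0,0,0,0,0,0,0,0,0,0,0,0,0], "hand": 2.8}}

```text
clock: 50.8
tool_pos: [0.6032, -0.2539, 0.1068]
eef_rot: [0.732, 0.681, 0.0, -0.0]
contact_force: [0.8, -0.5, -0.2]
opening: 0.317
```

```bash
python3 go.py; python3 - <<'E'
from h import *
r=np.radians
sh={n:snapshot(n) for n in('top','scene')}
k=5;im=[]
for n,x,y in(('scene',160,230),('top',390,170)):
    i=cv2.resize(sh[n]['frame'][y:y+90,x:x+80,::-1],None,fx=k,fy=k,interpolation=cv2.INTER_CUBIC); draw(i,sh[n],'log_mid',[603.3,-254.2,r(-4.1)],40.4,k,(x,y));im.append(i)
cv2.imwrite('pics/l3.png',np.hstack(im))
E
```

```text
t 50.8 P [ 603.2 -253.9  106.8] th 85.9 tilt [0.0006 0.0007] open 0.317 F [ 0.8 -0.5 -0.2] q7 -0.35
```

View pics/l3.png

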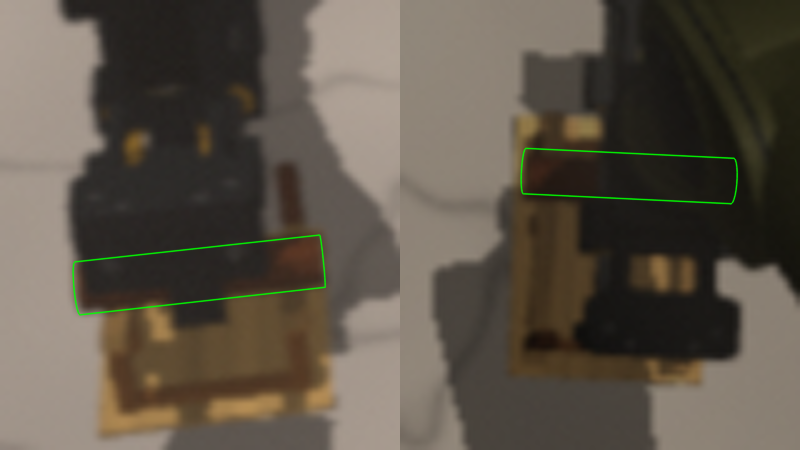

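The log rests on the upper half of the skids (scene 75–325, 235–315), held back only by the downhill finger. Raise to let it roll.

{"method": "carry_out", "body": {"motion": [0,0,-0.7,0,0,0,0,0,-1.5,0,0,0,0,0,-3,0,0,0,0,0,-3,0,0,0,0,0,-3,0,0,0,0,0,-1,0,0,0,0,0,0,0,0,0,0,0,0,0,0,0]}}

```text
clock: 51.9
tool_pos: [0.6024, -0.254, 0.2276]
eef_rot: [0.732, 0.681, -0.0, -0.001]
contact_force: [0.3, 0.0, -0.0]
opening: 0.317
```

```bash
python3 go.py 440 -60 230 85.9
```

```text
t 51.9 P [ 602.4 -254.   227.6] th 85.9 tilt [-0.0015  0.0011] open 0.317 F [ 0.3  0.  -0. ] q7 -0.26
turn 0.0 then shift cm [ 18.19 -17.59  -0.24] in 6 rows of [ 3.03 -2.93 -0.04]
```

{"method": "carry_out", "body": {"motion": [1.5,-1.4,0,0,0,0,3,-2.9,0,0,0,0,3,-2.9,0,0,0,0,3,-2.9,0,0,0,0,3,-2.9,0,0,0,0,3,-2.9,0,0,0,0,1.5,-1.5,0,0,0,0,0,0,0,0,0,0]}}

```text
clock: 52.9
tool_pos: [0.4413, -0.0611, 0.2284]
eef_rot: [0.731, 0.683, -0.0, -0.001]
contact_force: [0.1, -0.6, 0.3]
opening: 0.318
```

{"method": "carry_out", "body": {"motion": [0,0,-1,0,0,0,0,0,-1,0,0,0,0,0,0,0,0,0,0,0,0,0,0,0]}}

```text
clock: 53.4
tool_pos: [0.4425, -0.0625, 0.2489]
eef_rot: [0.732, 0.681, 0.001, 0.0]
contact_force: [1.4, -0.3, 0.6]
opening: 0.32
```

```bash
python3 - <<'E'
from h import *
r=np.radians
sh={n:snapshot(n) for n in('top','scene')}
M['log_mid']=[np.array([[11*np.cos(a),y,11*np.sin(a)] for a in _a for y in(-50,50)])]
x=-34; yw=r(-4.1); ql=[573.4+x*np.cos(yw),-252.1+x*np.sin(yw),yw]; print('log want',ql)
where('log_mid',ql,34,shots=sh)
where('shed_mid',[585,-12,r(8)],4,shots=sh); where('tower_mid',[573,67,0],4,False,shots=sh)
where('crate_mid',[616,250,r(-7.7)],28,shots=sh)
where('paint',[545,-457,0],0,False,shots=sh); where('spool',[532,457,0],0,False,shots=sh)
k=2.2;im=[]
T=[('slab',[584.8,-11.8,r(8.2)],0),('shed_mid',[584.8,-11.8,r(8.2)],4),('tower_mid',[573.4,67.4,0],4),('log_mid',ql,34),('crate_mid',[615.7,250.3,r(-7.7)],28)]
for n,x,y in(('top',130,170),('scene',140,190)):
    i=cv2.resize(sh[n]['frame'][y:y+130,x:x+360,::-1],None,fx=k,fy=k,interpolation=cv2.INTER_CUBIC)
    for t,q,z in T: draw(i,sh[n],t,q,z,k,(x,y))
    im.append(i)
cv2.imwrite('pics/end.png',np.vstack(im))
E
```

```text
Traceback (most recent call last):
NameError: name '_a' is not defined
```

```bash
python3 - <<'E'
from h import *
r=np.radians
sh={n:snapshot(n) for n in('top','scene')}
M['log_mid']=[M['log_mid'][0]-[0,0,11]]
x=-34; yw=r(-4.1); ql=[573.4+x*np.cos(yw),-252.1+x*np.sin(yw),yw]; print('log want',ql)
where('log_mid',ql,34,shots=sh)
where('shed_mid',[585,-12,r(8)],4,shots=sh); where('tower_mid',[573,67,0],4,False,shots=sh)
where('crate_mid',[616,250,r(-7.7)],28,shots=sh)
where('paint',[545,-457,0],0,False,shots=sh); where('spool',[532,457,0],0,False,shots=sh)
k=2.2;im=[]
T=[('slab',[584.8,-11.8,r(8.2)],0),('shed_mid',[584.8,-11.8,r(8.2)],4),('tower_mid',[573.4,67.4,0],4),('log_mid',ql,34),('crate_mid',[615.7,250.3,r(-7.7)],28)]
for n,x,y in(('top',130,170),('scene',140,190)):
    i=cv2.resize(sh[n]['frame'][y:y+130,x:x+360,::-1],None,fx=k,fy=k,interpolation=cv2.INTER_CUBIC)
    for t,q,z in T: draw(i,sh[n],t,q,z,k,(x,y))
    im.append(i)
cv2.imwrite('pics/end.png',np.vstack(im))
E
```

```text
log want [np.float64(539.4870133803479), np.float64(-249.66908689268868), np.float64(-0.0715584993317675)]
log_mid top none
log_mid (538.9 -250.2 -3.6; iouerr 0.06) (538.9 -250.2 -3.6; iouerr 0.06)
shed_mid (586.4 -11.8 8.8; iouerr 0.06) (584.6 -14.0 8.7; iouerr 0.04) (585.8 -13.0 8.7; iouerr 0.07)
tower_mid (572.4 68.0 0.0; iouerr 0.06) (574.1 66.1 0.0; iouerr 0.05) (572.4 67.1 0.0; iouerr 0.07)
crate_mid (616.2 250.9 -10.5; iouerr 0.08) (614.5 248.8 -15.8; iouerr 0.11) (615.7 250.4 -10.2; iouerr 0.12)
paint (546.3 -457.5 0.0; iouerr 0.09) (544.5 -458.3 0.0; iouerr 0.08) (546.2 -457.9 0.0; iouerr 0.09)
spool (533.4 457.3 0.0; iouerr 0.04) (533.4 455.4 0.0; iouerr 0.07) (533.4 456.9 0.0; iouerr 0.06)
```

View pics/end.png

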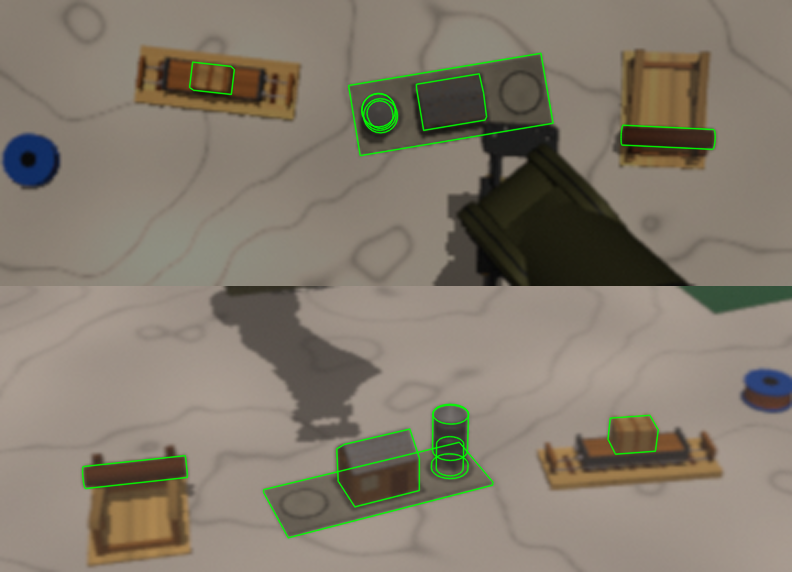

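All items stand on their outlines. In the top half the log is against the posts at (668,137), the shed at (452,102), the tower at (380,113), the wagon with crate at (212,78), and the right-hand circle at (520,92) is empty.

```bash
python3 -c "
from plant import workorder,monitor
print(workorder.finish_job()); print(monitor.get_state()['clock'])"
```

```text
the job is handed in; nothing more can be done
None
the job is handed in; nothing more can be done
```

The job is handed in after about 54 s of robot time, in the order asked. The arm was about 25 cm above the bench and touching nothing.

| Item | Last check |
|---|---|
| Shed | About 1.5 mm and 0.5° from the slab's marked rectangle |
| Water tower | About 1 mm from the centre of the circle towards the track; the other circle is empty |
| Wagon | About 1 mm from midway between the buffers, going by the edge profile and the outline overlay |
| Crate | Under 1 mm from the middle of the wagon's bed |
| Log | At rest against the stop posts, about 1 mm and 0.5° from the expected place, seen in the scene camera only |
| Paint bottle and wire spool | Found where they started, within 1–2 mm |

**Checks that disagreed:**
- The network's mask fit put the wagon 2–3 mm towards +y, while the edge profile and the overlay did not. I trusted those two.
- The mask fits read the crate 2–3° off, up to 8° in the scene view alone. It was released within 0.1° of the track's measured direction, and its outline looked right, so I left it.
- The top-camera network did not find the log at the end, but its outline matches in the picture.

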